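# Walk the bench scale home under the overhead scanner

### The arm

A 6-joint arm with a two-finger parallel gripper is mounted at the origin on a cart in front of the work surface, level with it; the furniture and walls round the work are solid. World frame = base frame: x ahead of the robot, y to its left, z up, the work surface at z = 0. Lengths are in m, angles in rad, forces in N, time in s.
With the tool pointing down it reaches from about 0.35 to 0.775 m from the base axis. Payload 5.5 kg.
Tool frame: the origin (TCP) lies on the mounting face of the last link; the fingertips stand 173 mm ahead of it and the grasp point (between the pads) lies 155 mm ahead of it; z points along the fingers, y is the direction in which the jaws open and shut (so a half turn about z gives the same grasp; the last joint's range is limited). The gripper opens to 85 mm and grips with 20 to 120 N. Pads are 22 mm wide; open, the fingers measure 114 mm over their backs; the gripper's body (76 mm by 85 mm) begins 54 mm behind the grasp point. The pads swing forward as they close: fully open they stand 13 mm farther back than shut.
Start: joints at [-1.416, 0.313, 0.046, 1.304, 0, 1.431], TCP at [0.167, -0.55, 0.405] pointing down, gripper open.
Joint ranges: [-2.76, 2.76], [-0.86, 1.69], [-1.03, 1.26], [-2.2, 2.34], [-1.47, 1.5], [-3.14, 3.14]. Speed limits (rad/s): [2.57, 2.57, 3.14, 3.14, 3.14, 3.14].

### API

Orientations are given as a unit quaternion [w, x, y, z].
In Python, from workcell import * gives the robot as it stands. The module is installed in compiled form; this text tells all that it offers.
- The arm moves only by the shell command python3 -m crank 'ROWS' [FORCE]. ROWS is JSON, a list of rows, each a list of 7 numbers: the shift along the tool's x, y, z in mm, then the turn, a rotation vector about the tool's x, y, z in degrees, then the opening, from 0 (shut) to 1 (fully open). A call has exactly 8 rows; each row shifts and turns the commanded pose from where the row before left it, along the tool's axes as they then stand; what a row does not reach is not made up. A row lasts 1/8 s, in which the tool goes at most 62.5 mm and 10.7 degrees, less where a joint would pass 70% of its speed; a pose out of reach is approached as far as the arm can. A call with a gripper value outside its range is refused whole. The fingers move at their own pace and stop on an object; FORCE is the grip in N (left out, the last holds). Time passes only in rows, so rows that do not move let the fingers close, or fill a call up. It gives the time, the measured TCP pose, the force and the opening at its end, in the units of the state.
- get_state(): the state, without advancing time (a new reading comes with each control period).
- read_camera(name): name is "scene" or "top" or "wrist"; returns the picture (400x640x3 uint8, blue, green, red); there is no depth.
- calibration(name): a dict with "fx", "fy", "cx", "cy" (pixels), "k1" (the pictures are not rectified: a ray, as slopes to the right and down, at radius r is drawn at 1 + k1 r^2 times it, then the intrinsics apply), "extrinsics" (4x4, takes a point from world to camera coordinates). Camera axes: x right, y down, z forward; pixel columns grow to the right and rows downward; lengths in m; the calibration is good to about 2 mm. A picture is of the moment at which its call begins: read the wrist's pose just before it. calibration takes no time and is no camera call; for the wrist camera it gives the pose at the moment of the call.
- hand_in(): hands the job in, once; it reports no verdict.
The state is a dict: "clock": time; "joint_pos": joint angles; "qvel": joint speeds; "tau": joint torques, N m; "tcp_pos": TCP position; "orientation": TCP orientation; "wrist_force": force on the tool from outside, world axes, zero at the start; "ft_torque": the same for the moment, N m; "finger_gap": finger opening in m.
Only numpy, scipy, OpenCV 4.12 (cv2) and the standard library are available. Lean on these libraries where they do the work, as an engineer would, in place of code of your own. Each camera call takes 0.05 s, during which the arm holds its last target.

### The job

The bench scale with a parcel on it has slipped out of its bay: walk it back in under the scanner roof until both of its rear corners rest against the upright stop panel. It is too wide to grip and its display between the front corners must not be touched, so push gently on its left and right front corners in turn, a little at a time, without letting it swing more than about 10 degrees out of line with the bay. The parcel must stay on the scale, and the moistener bottle and tape roll beside it must be left where they are.

Things in the scene. Friction and masses are not known exactly. Their poses are not given: they have to be found in the camera images.
- scan_stand: Fixed grey scanner stand. Origin on the table under the middle of its stop face; x points away from the robot, into the stop panel (the bay's direction), y left, z up. Stop panel 300 mm wide, 190 high; its face is the plane x = 0.
- roof_edge (a point): Middle of the lower front edge of the stand's roof, 172 mm in front of the stop face, 162 mm above the table. The roof is 280 mm wide, 30 thick, a scanner head on it reaches 227 mm up. With the scale home its front corners are 22 mm inside this edge, so the tool must lean back 25 to 45 degrees from vertical (tips ahead, gripper body outside the roof) to follow.
- curb_left (a point): Middle of the left side curb, a bar 18 mm high on the table; the right one mirrors it. Inner faces 132 mm either side of the bay's middle, from the stop panel to 145 mm in front of it; beyond, their tips flare out to 179 mm in front, 164 mm to the side.
- scale: Loose grey bench scale with steel top, a solid flat-based block 150 mm deep (x), 220 wide (y), 60 high. Origin: centre of its underside; x to its rear (towards the stop), y left. Front face x = -75 mm, rear face x = +75. About 0.75 kg; mass and friction vary; slides under 3 to 10 N. Pushed at one front corner it advances there and yaws about a point some 60 mm beyond its centre, so that corner also swings outward.
- display: Black display and key panel on the scale's front face, part of the scale: 110 mm wide (y = -55 to +55 mm of the scale), 50 mm high, standing out 26 mm in front of the front face. Must not be touched. Same origin and axes as the scale.
- push_left (a point): Push point on the scale's front face at its left corner: 95 mm left of the middle, 35 mm above the table. The plain flat face there runs from 55 to 110 mm left of the middle. A pose of the scale or its points is not given while the fingers touch it.
- push_right (a point): The same at the right corner, 95 mm right of the middle.
- rear_left (a point): Left rear lower corner of the scale, 20 mm above the table, 75 mm behind and 110 mm left of the scale's centre. It is home when it meets the stop face.
- rear_right (a point): The same at the right rear corner.
- parcel_center (a point): Centre of a loose brown cardboard parcel, 92 x 135 x 65 mm, 0.16 kg, standing on the scale's top; 92.5 mm above the table when it stands there.
- moistener_center (a point): Centre of a loose upright bottle, 33 mm across, 95 high, on the table to the right of the scale's path. Leave alone.
- packing_tape_center (a point): Centre of a loose brown tape roll lying flat, 112 mm across, 48 high, to the left of the scale's path. Leave alone.

How it is judged:
At the end, for the whole second after the job is handed in: Both rear corners of the scale are within 4 mm of the stop face, the scale lies between the curbs (within 30 mm of the bay's middle), flat on the table and at rest, with the parcel standing on it (centre within 60 mm of the scale's) (x of each of rear_left, rear_right in the frame of scan_stand above -0.004 m and y of scale in the frame of scan_stand between -0.03 and 0.03 m and angle between scale's own z axis and vertical below 0.05 rad and linear speed of scale below 0.01 m/s and z of parcel_center in the frame of scale above 0.085 m and horizontal distance between parcel_center and scale below 0.06 m); the robot touches nothing.
It fails at once if the display was touched (contact force between any of the fingers, the arm and display above 1 N).
It fails at once if the scale was shoved hard instead of pushed gently (over 60 N) (contact force between the fingers and scale above 60 N).
It fails at once if the scale swung more than 15 degrees out of line with the bay (angle between the x axis of scale and the x axis of scan_stand, either way round above 0.26 rad).
It fails at once if the moistener bottle was disturbed (distance of moistener_center from where it was at the start of the episode above 0.015 m).
It fails at once if the tape roll was disturbed (distance of packing_tape_center from where it was at the start of the episode above 0.015 m).
It also fails if it takes over 64 s, if anything falls off the work surface, if the arm or the gripper's body presses on something with over 40 N, if the wrist force passes 120 N, or if a joint passes its speed limit or range.

## Working session

There is one attempt and no reset: what is moved stays moved. The work goes in short steps, Python scripts to look and compute and a shell command to move; the robot and the scene stay as the last step left them, time stands still between calls to the robot, and variables do not carry over. Pictures are saved under pics/ and viewed, and the job is handed in when it is done.

```bash
mkdir -p pics; python3 - <<'E'
from workcell import *
import cv2
s=get_state();print(s)
for n in ("scene","top","wrist"):
    c=calibration(n);print(n,c)
    cv2.imwrite(f"pics/{n}0.png",read_camera(n))
E
```

```text
{'clock': 0.0, 'joint_pos': array([-1.41559822e+00,  3.14008530e-01,  4.49492286e-02,  1.30357319e+00,
       -3.89988897e-05,  1.43117861e+00]), 'qvel': array([-0.00067563,  0.00104748, -0.00061354, -0.00144451,  0.00054356,
        0.00018032]), 'tau': array([-3.07777032e-05, -4.80628145e+01,  2.98531741e+01,  1.94467854e-02,
       -2.32015336e-04, -1.05095333e-05]), 'tcp_pos': array([ 0.16701923, -0.55000032,  0.40379177]), 'orientation': array([-9.17904512e-04,  9.89154692e-01,  1.46874611e-01, -2.66508276e-05]), 'wrist_force': array([-0.15985284, -0.51458601,  0.15779997]), 'ft_torque': array([ 0.02658577, -0.03766634,  0.00028509]), 'finger_gap': 0.08524171362696979}
scene {'fx': 452.25199020813443, 'fy': 452.25199020813443, 'cx': 321.9947648738811, 'cy': 193.3450534400407, 'k1': -0.08421637785149601, 'extrinsics': array([[-0.81794264, -0.57512862,  0.0140322 ,  0.58019057],
       [-0.38909781,  0.53507585, -0.74986447,  0.2966363 ],
       [ 0.42376023, -0.61880602, -0.66144264,  0.91531317],
       [ 0.        ,  0.        ,  0.        ,  1.        ]])}
top {'fx': 480.022548987024, 'fy': 480.022548987024, 'cx': 321.17088161591937, 'cy': 198.71884415258026, 'k1': -0.1396448635592255, 'extrinsics': array([[-0.31907022, -0.94773   ,  0.00142827,  0.29895268],
       [-0.91072242,  0.30619322, -0.27718294,  0.59353473],
       [ 0.26225726, -0.08974158, -0.9608161 ,  1.04777768],
       [ 0.        ,  0.        ,  0.        ,  1.        ]])}
wrist {'fx': 297.2003249079042, 'fy': 297.2003249079042, 'cx': 316.57871963868325, 'cy': 199.20357978455777, 'k1': -0.014507676207834865, 'extrinsics': array([[ 0.29123881, -0.95664985, -0.00101234, -0.57481895],
       [-0.90472825, -0.27577557,  0.32467619, -0.04378323],
       [-0.31088061, -0.09364241, -0.94582469,  0.37996953],
       [ 0.        ,  0.        ,  0.        ,  1.        ]])}
```

View pics/scene0.png

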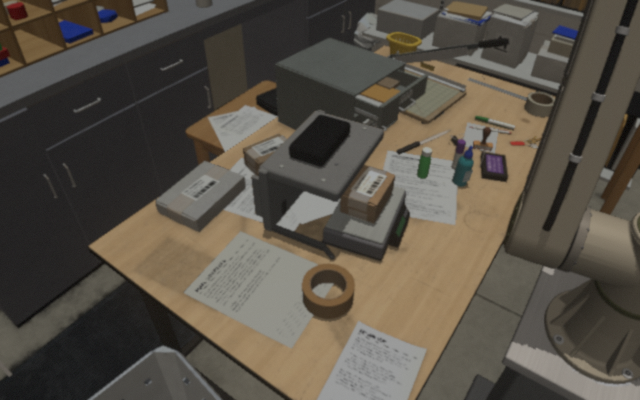

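View pics/top0.png

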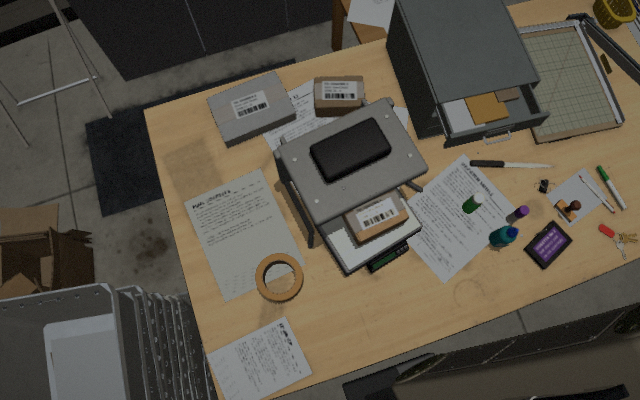

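View pics/wrist0.png

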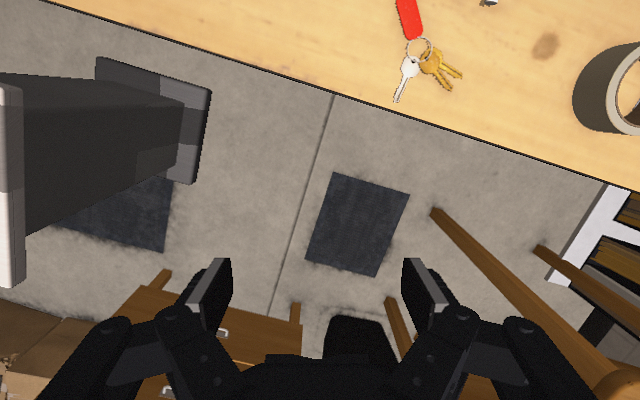

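```bash
python3 - <<'E'
import cv2
a=cv2.imread("pics/top0.png")[85:305,240:530]
cv2.imwrite("pics/top0z.png",cv2.resize(a,None,fx=2.7,fy=2.7,interpolation=cv2.INTER_CUBIC))
a=cv2.imread("pics/scene0.png")[90:330,200:500]
cv2.imwrite("pics/scene0z.png",cv2.resize(a,None,fx=2.5,fy=2.5,interpolation=cv2.INTER_CUBIC))
E
```

```text
(no output)
```

View pics/top0z.png

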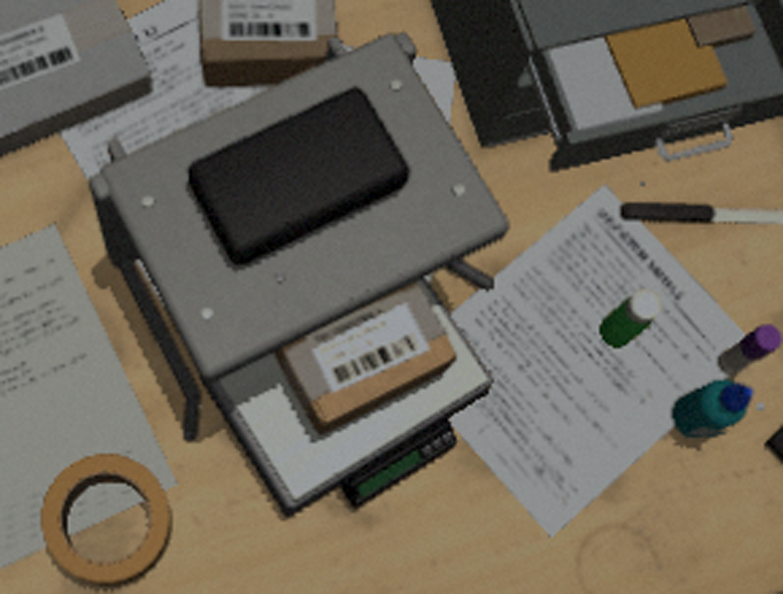

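View pics/scene0z.png

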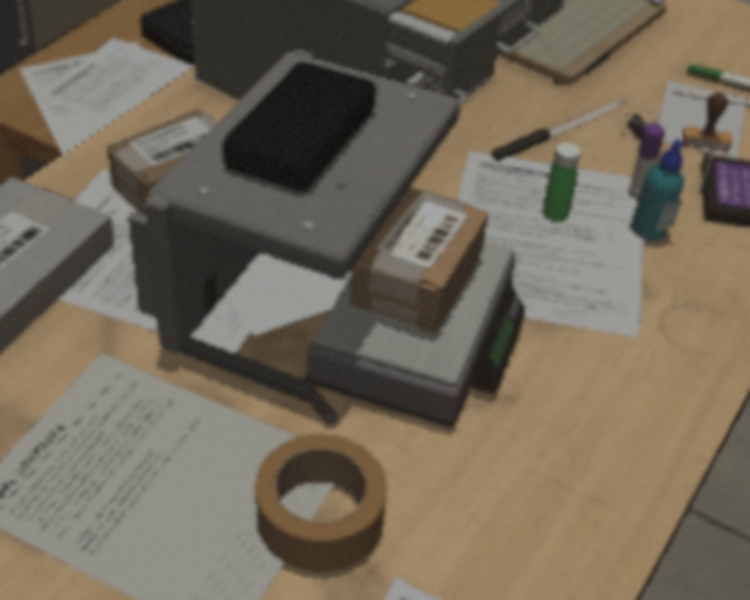

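```bash
cat > h.py <<'E'
import numpy as np,cv2
from scipy.optimize import least_squares
from workcell import *
def proj(cal,P):
    P=np.atleast_2d(P);E=cal["extrinsics"];p=P@E[:3,:3].T+E[:3,3]
    s=p[:,:2]/p[:,2:];r2=(s**2).sum(1,keepdims=True);s=s*(1+cal["k1"]*r2)
    return s*[cal["fx"],cal["fy"]]+[cal["cx"],cal["cy"]]
def tf(q,P):
    c,s=np.cos(q[2]),np.sin(q[2]);P=np.atleast_2d(P).astype(float)
    return np.c_[q[0]+c*P[:,0]-s*P[:,1],q[1]+s*P[:,0]+c*P[:,1],P[:,2]]
def fit(obs,x0,cals):
    # obs: (cam,(u,v),(x,y,z))
    def f(q): return np.concatenate([proj(cals[c],tf(q,P))[0]-uv for c,uv,P in obs])
    r=least_squares(f,x0,loss="soft_l1",f_scale=2);return r.x,f(r.x).reshape(-1,2)
def ray(cal,uv,z):
    f=lambda q:proj(cal,[q[0],q[1],z])[0]-uv
    return least_squares(f,[.6,0]).x
def fetch():
    pass
E
cat > m0.py <<'E'
from h import *
np.set_printoptions(precision=4,suppress=True)
cals={n:calibration(n) for n in("top","scene")}
T=lambda u,v:np.array([240+u/2.7,85+v/2.7]); S=lambda u,v:np.array([200+u/2.5,90+v/2.5])
st=[("top",T(207,378),(-.172,.14,.177)),("top",T(508,230),(-.172,-.14,.192)),
("scene",S(342,262),(-.172,.14,.177)),("scene",S(460,100),(-.172,-.14,.192)),
("top",T(190,435),(-.179,.166,.018)),("scene",S(333,413),(-.179,.166,.018)),("top",T(492,280),(-.179,-.164,.018))]
q,r=fit(st,[.7,0,-.3],cals);print("stand",q,np.degrees(q[2]));print(r)
sc=[("top",T(290,505),(-.075,.11,.06)),("top",T(490,384),(-.075,-.11,.06)),("scene",S(461,383),(-.075,.11,.06)),("scene",S(513,253),(-.075,-.11,.06)),("scene",S(312,350),(.075,.11,.06)),("scene",S(458,425),(-.075,.11,.0))]
p,r=fit(sc,[.6,0,-.3],cals);print("scale",p,np.degrees(p[2]));print(r)
c,s=np.cos(q[2]),np.sin(q[2]);d=p[:2]-q[:2]
print("scale in stand",[c*d[0]+s*d[1],-s*d[0]+c*d[1]],np.degrees(p[2]-q[2]))
print("tape",ray(cals["top"],T(106,518),.048), "moist",ray(cals["top"],T(646,305),.095), "teal",ray(cals["top"],T(690,420),.02))
np.save("q.npy",q)
E
python3 m0.py
```

```text
stand [0.771  0.0185 0.145 ] 8.307720869745175
[[-0.8371  0.2051]
 [ 2.2491 -3.3766]
 [ 0.1153  2.6535]
 [ 0.487  -2.4149]
 [-2.1805  0.9417]
 [-0.8427  0.7781]
 [ 2.6614 -0.1861]]
scale [0.5716 0.0058 0.2563] 14.685350629150559
[[-0.116   2.9708]
 [ 1.9334 -3.2177]
 [ 0.5594  2.5285]
 [ 0.9276 -4.5353]
 [-2.1559 -1.5041]
 [-1.0074  2.9028]]
scale in stand [np.float64(-0.19918194883042795), np.float64(0.016231798127796335)] 6.377629759405384
tape [0.5188 0.2441] moist [ 0.5371 -0.2609] teal [ 0.4347 -0.288 ]
```

```bash
cat > ov.py <<'E'
from h import *
def box(x0,x1,y0,y1,z0,z1):
    P=[(x,y,z) for z in(z0,z1) for x,y in((x0,y0),(x1,y0),(x1,y1),(x0,y1))]
    return P,[(0,1),(1,2),(2,3),(3,0),(4,5),(5,6),(6,7),(7,4),(0,4),(1,5),(2,6),(3,7)]
def overlay(img,cal,q,p,crop,f,out,parcel=None):
    x0,y0,w,h=crop;im=cv2.resize(img[y0:y0+h,x0:x0+w],None,fx=f,fy=f,interpolation=cv2.INTER_CUBIC)
    im=cv2.convertScaleAbs(im,alpha=1.5,beta=20)
    def dr(q,P,E,col):
        u=(proj(cal,tf(q,P))-[x0,y0]+.5)*f
        for a,b in E: cv2.line(im,tuple(int(v) for v in u[a]),tuple(int(v) for v in u[b]),col,1)
    if q is not None:
        dr(q,*box(-.172,-.02,-.14,.14,.162,.192),(0,255,0)); dr(q,*box(0,.01,-.15,.15,0,.19),(255,255,0))
        for s in(1,-1): dr(q,[(0,s*.132,.018),(-.145,s*.132,.018),(-.179,s*.164,.018)],[(0,1),(1,2)],(0,255,255))
    if p is not None:
        dr(p,*box(-.075,.075,-.11,.11,0,.06),(0,0,255)); dr(p,*box(-.101,-.075,-.055,.055,.005,.055),(255,0,255))
    cv2.imwrite(out,im)
E
python3 - <<'E'
from ov import *
q=np.load("q.npy");p=[.5716,.0058,.2563]
overlay(cv2.imread("pics/top0.png"),calibration("top"),q,p,(240,85,290,220),2.7,"pics/ovt.png")
overlay(cv2.imread("pics/scene0.png"),calibration("scene"),q,p,(200,90,300,240),2.5,"pics/ovs.png")
E
```

```text
(no output)
```

View pics/ovt.png

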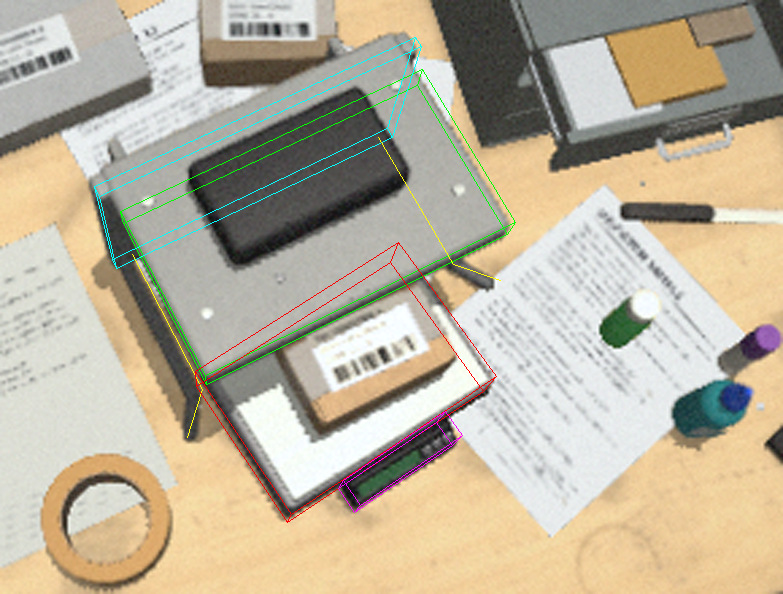

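View pics/ovs.png

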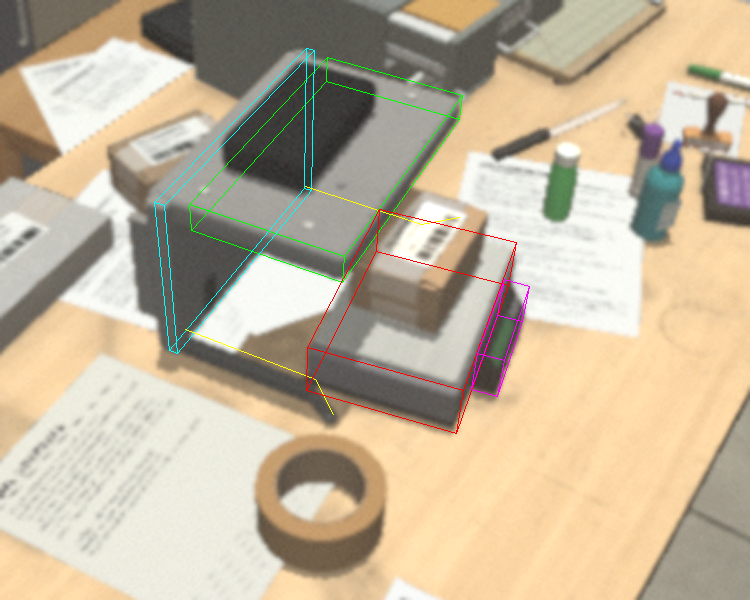

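```bash
cat > plan.py <<'E'
from h import *
from scipy.spatial.transform import Rotation as Ro
q=np.load("q.npy")
def target(xs,ys,z,lean):
    c,s=np.cos(q[2]),np.sin(q[2]);d=np.array([c,s,0]);l=np.array([-s,c,0]);k=np.array([0,0,1.])
    t=np.radians(lean);zt=np.sin(t)*d-np.cos(t)*k
    R=np.c_[np.cross(l,zt),l,zt]
    tip=np.array([q[0],q[1],0])+xs*d+ys*l+z*k
    return tip-.173*zt,R
def state_tip():
    s=get_state();w,x,y,zz=s["orientation"];R=Ro.from_quat([x,y,zz,w]).as_matrix()
    tip=s["tcp_pos"]+.173*R[:,2]
    c,sn=np.cos(q[2]),np.sin(q[2]);d=tip[:2]-q[:2]
    return s,R,np.array([c*d[0]+sn*d[1],-sn*d[0]+c*d[1],tip[2]])
E
python3 - <<'E'
from plan import *
np.set_printoptions(precision=1,suppress=True,linewidth=150)
s,R0,t=state_tip();p0=s["tcp_pos"]
p1,R1=target(-.33,.09,.20,0);N=16
print(p1,R0)
# rotate about tool z first (16 rows), world translation uniform
ang=(Ro.from_matrix(R0.T@R1)).as_rotvec(degrees=True);print(ang)
a=-np.linalg.norm(ang)/N if ang[2]>0 else ang[2]/N
print("need rot", ang)
R=R0
for i in range(N):
    w=(p1-p0)/N; print(1000*(R.T@w)); R=R@Ro.from_rotvec([0,0,a],degrees=True).as_matrix()
E
```

```text
[0.4 0.1 0.4] [[ 1.   0.3 -0. ]
 [ 0.3 -1.   0. ]
 [ 0.  -0.  -1. ]]
[   0.    -0.1 -171.4]
need rot [   0.    -0.1 -171.4]
[ 26.9 -31.7   2. ]
[ 32.3 -26.1   2. ]
[ 36.6 -19.7   2. ]
[ 39.6 -12.5   2. ]
[41.3 -4.9  2. ]
[41.5  2.8  2. ]
[40.2 10.5  2. ]
[37.6 17.8  2. ]
[33.6 24.4  2. ]
[28.5 30.3  2. ]
[22.3 35.   2. ]
[15.4 38.6  2. ]
[ 8.  40.8  2. ]
[ 0.3 41.5  2. ]
[-7.4 40.9  2. ]
[-14.9  38.8   2. ]
```

```bash
python3 -m crank '[[27,-32,0,0,0,-10.7,0],[32,-26,0,0,0,-10.7,0],[37,-20,0,0,0,-10.7,0],[40,-12,0,0,0,-10.7,0],[41,-5,0,0,0,-10.7,0],[41,3,0,0,0,-10.7,0],[40,10,0,0,0,-10.7,0],[38,18,0,0,0,-10.7,0]]'
python3 -m crank '[[34,24,0,0,0,-10.7,0],[28,30,0,0,0,-10.7,0],[22,35,0,0,0,-10.7,0],[15,39,0,0,0,-10.7,0],[8,41,0,0,0,-10.7,0],[0,41,0,0,0,-10.7,0],[-7,41,0,0,0,-10.7,0],[-15,39,0,0,0,-10.7,0]]'
python3 - <<'E'
from plan import *
np.set_printoptions(precision=3,suppress=True,linewidth=150)
s,R,t=state_tip();print(s["joint_pos"],s["tcp_pos"],t);print(R)
for n in("top","scene","wrist"): cv2.imwrite(f"pics/{n}1.png",read_camera(n))
p1,R1=target(-.33,.09,.05,25)
print("d tool",1000*R.T@(p1-s["tcp_pos"]),Ro.from_matrix(R.T@R1).as_rotvec(degrees=True))
E
```

```text
clock: 1.15
tcp_pos: [0.2998, -0.2438, 0.4045]
orientation: [-0.0, 0.624, 0.782, 0.0]
wrist_force: [0.3, -0.2, -0.0]
finger_gap: -0.0001
clock: 2.15
tcp_pos: [0.4329, 0.0603, 0.4046]
orientation: [-0.0, -0.074, 0.997, -0.0]
wrist_force: [1.0, -0.6, 0.2]
finger_gap: 0.0001
[-0.046  0.047 -0.281  1.243 -0.    -0.193] [0.433 0.06  0.405] [-0.329  0.09   0.232]
[[-0.989 -0.147 -0.   ]
 [-0.147  0.989 -0.   ]
 [ 0.    -0.    -1.   ]]
d tool [ 74.599   0.026 197.775] [  0.02  -25.008   0.149]
```

```bash
cat >> plan.py <<'E'
def rows(N,p1,R1,p0=None,R0=None,wp=None):
    s,R,t=state_tip()
    if p0 is None:p0=s["tcp_pos"];R0=R
    rv=Ro.from_matrix(R0.T@R1).as_rotvec(degrees=True)/N;R=R0
    for i in range(N):
        print(np.r_[1000*R.T@((p1-p0)/N),rv].round(1).tolist());R=R@Ro.from_rotvec(rv,degrees=True).as_matrix()
E
python3 - <<'E'
from plan import *
rows(8,*target(-.33,.085,.06,25))
E
```

```text
[9.3, -0.7, 23.4, -0.0, -3.1, -0.0]
[10.6, -0.7, 22.9, -0.0, -3.1, -0.0]
[11.8, -0.7, 22.3, -0.0, -3.1, -0.0]
[13.0, -0.7, 21.6, -0.0, -3.1, -0.0]
[14.2, -0.7, 20.9, -0.0, -3.1, -0.0]
[15.3, -0.7, 20.1, -0.0, -3.1, -0.0]
[16.4, -0.7, 19.2, -0.0, -3.1, -0.0]
[17.4, -0.7, 18.3, -0.0, -3.1, -0.0]
```

View pics/top1.png

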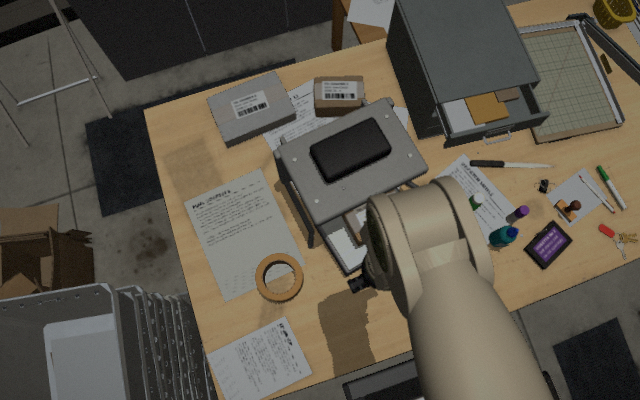

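View pics/wrist1.png

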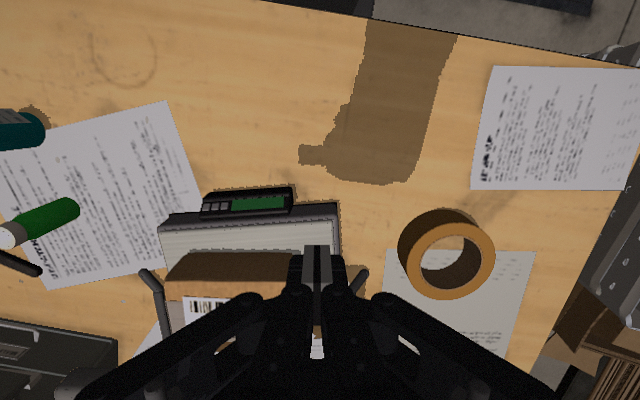

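```bash
python3 -m crank '[[9,-1,23,0,-3.1,0,0],[11,-1,23,0,-3.1,0,0],[12,0,22,0,-3.1,0,0],[13,-1,22,0,-3.1,0,0],[14,-1,21,0,-3.1,0,0],[15,0,20,0,-3.1,0,0],[16,-1,19,0,-3.1,0,0],[17,-1,18,0,-3.1,0,0]]'
python3 - <<'E'
from plan import *
np.set_printoptions(precision=3,suppress=True,linewidth=150)
s,R,t=state_tip();print(s["joint_pos"],s["tcp_pos"],t)
np.save("pics/w2cal.npy",calibration("wrist"),allow_pickle=True)
for n in("scene","wrist"): cv2.imwrite(f"pics/{n}2.png",read_camera(n))
E
```

```text
clock: 3.3
tcp_pos: [0.3593, 0.0417, 0.2176]
orientation: [0.215, -0.067, 0.974, 0.015]
wrist_force: [0.7, 0.1, 0.3]
finger_gap: -0.0005
[-0.151 -0.108 -1.013  0.247  0.12  -0.263] [0.359 0.042 0.218] [-0.331  0.082  0.061]
```

View pics/wrist2.png

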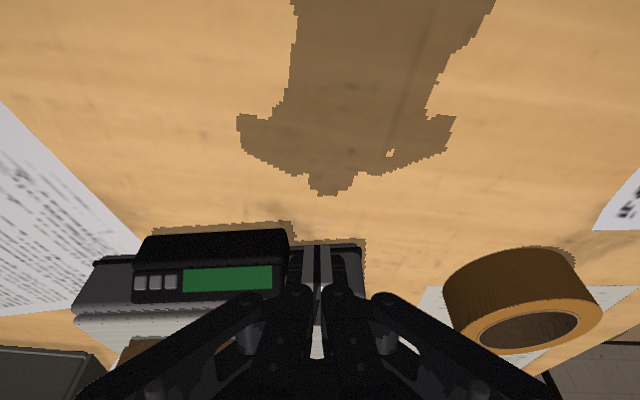

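View pics/scene2.png

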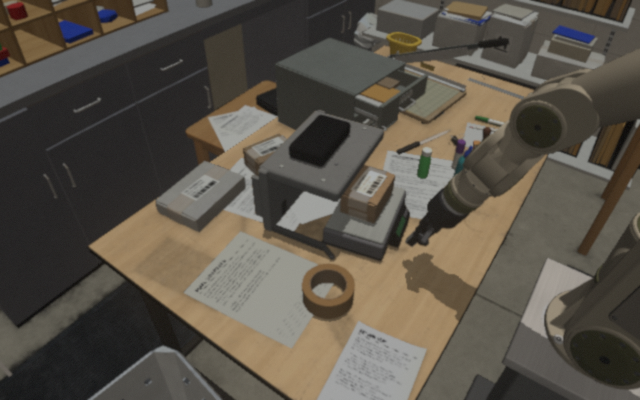

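```bash
python3 - <<'E'
from plan import *
a=target(-.303,.098,.038,18)
rows(4,*a);print()
rows(4,*target(-.283,.103,.038,18),*a)
E
```

```text
[-10.1, 3.8, 8.1, -0.0, 1.6, -0.1]
[-10.3, 3.8, 7.8, -0.0, 1.6, -0.1]
[-10.6, 3.7, 7.5, -0.0, 1.6, -0.1]
[-10.8, 3.7, 7.2, -0.0, 1.6, -0.1]

[-4.8, 1.3, 1.5, 0.0, 0.0, 0.0]
[-4.8, 1.3, 1.5, 0.0, 0.0, 0.0]
[-4.8, 1.3, 1.5, 0.0, 0.0, 0.0]
[-4.8, 1.3, 1.5, 0.0, 0.0, 0.0]
```

```bash
python3 -m crank '[[-10,4,8,0,1.7,0,0],[-10,4,8,0,1.7,0,0],[-11,4,7,0,1.7,0,0],[-11,4,7,0,1.7,0,0],[-5,1.3,1.5,0,0,0,0],[-5,1.3,1.5,0,0,0,0],[-5,1.3,1.5,0,0,0,0],[-5,1.3,1.5,0,0,0,0]]'
python3 - <<'E'
from plan import *
np.set_printoptions(precision=3,suppress=True,linewidth=150)
s,R,t=state_tip();print(s["joint_pos"],s["tcp_pos"],t)
for n in("scene","wrist"): cv2.imwrite(f"pics/{n}3.png",read_camera(n))
E
```

```text
clock: 4.4
tcp_pos: [0.4261, 0.0736, 0.2063]
orientation: [0.154, -0.07, 0.986, 0.011]
wrist_force: [-6.9, 0.5, 4.5]
finger_gap: 0.0001
[-0.031  0.091 -0.817  0.357  0.053 -0.164] [0.426 0.074 0.206] [-0.28   0.104  0.042]
```

View pics/wrist3.png

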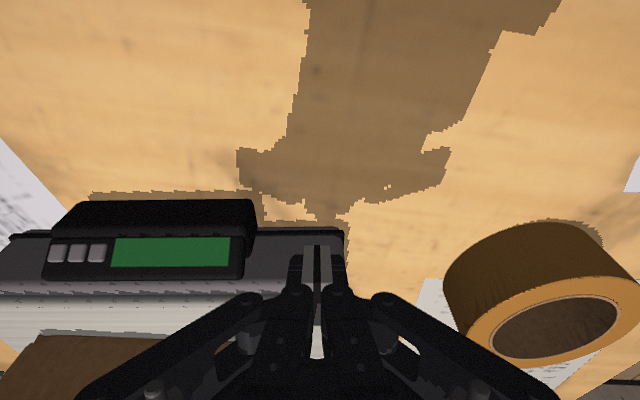

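```bash
python3 -m crank '[[-3.4,1.5,1.6,0,0,0,0],[-3.4,1.5,1.6,0,0,0,0],[-3.4,1.5,1.6,0,0,0,0],[-3.4,1.5,1.6,0,0,0,0],[-3.4,1.5,1.6,0,0,0,0],[-3.4,1.5,1.6,0,0,0,0],[-3.4,1.5,1.2,0,0,0,0],[0,0,0,0,0,0,0]]'
python3 - <<'E'
from plan import *
np.set_printoptions(precision=3,suppress=True,linewidth=150)
s,R,t=state_tip();print(s["joint_pos"],s["tcp_pos"],t)
for n in("scene","wrist","top"): cv2.imwrite(f"pics/{n}4.png",read_camera(n))
E
```

```text
clock: 5.5
tcp_pos: [0.4515, 0.0875, 0.2038]
orientation: [0.156, -0.07, 0.985, 0.011]
wrist_force: [-4.4, 0.2, 1.4]
finger_gap: -0.0003
[ 0.005  0.143 -0.763  0.353  0.042 -0.13 ] [0.452 0.088 0.204] [-0.253  0.114  0.039]
```

View pics/wrist4.png

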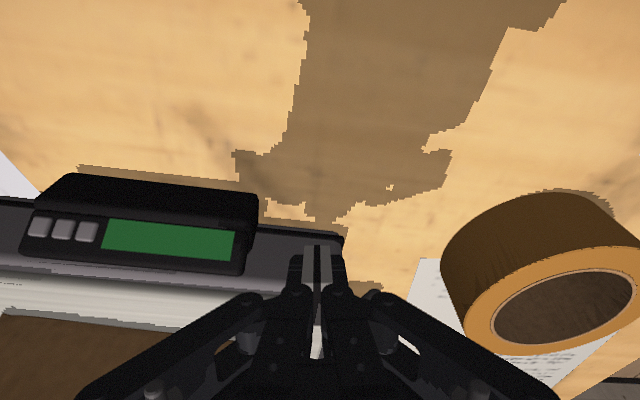

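View pics/scene4.png

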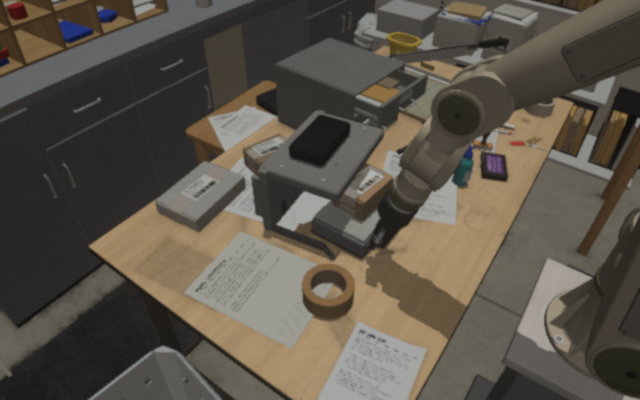

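View pics/top4.png

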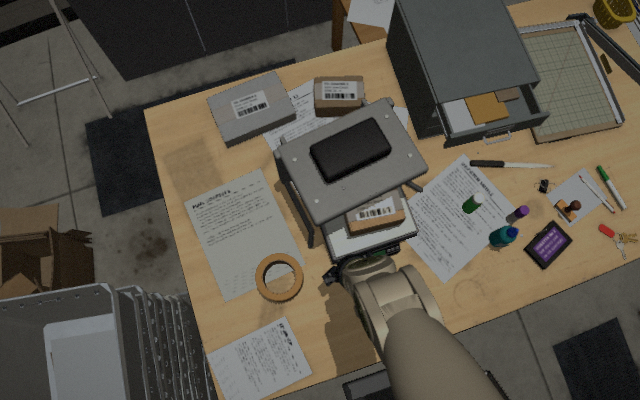

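```bash
python3 - <<'E'
from ov import *
q=np.load("q.npy")
c=calibration("wrist")
import pickle;pickle.dump(c,open("pics/w4.pkl","wb"))
# contact-based guess
def pose(yaw,yl,xc=-.2425,yc=.114):
    a=np.radians(yaw);cs,sn=np.cos(a),np.sin(a)
    xs=xc-(cs*-.075-sn*yl);ys=yc-(sn*-.075+cs*yl)
    w=tf(q,[xs,ys,0])[0];return [w[0],w[1],q[2]+a]
overlay(cv2.imread("pics/wrist4.png"),c,q,pose(-6,.09),(0,130,400,200),2,"pics/ovw4.png")
overlay(cv2.imread("pics/top4.png"),calibration("top"),q,pose(-6,.09),(240,85,290,220),2.7,"pics/ovt4.png")
E
```

```text
(no output)
```

View pics/ovw4.png

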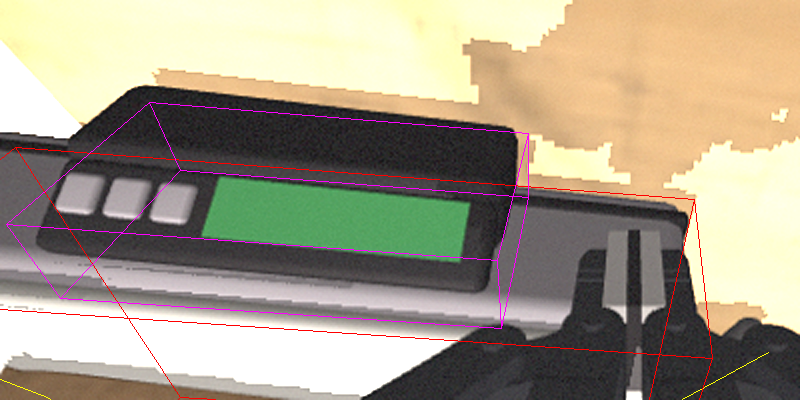

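View pics/ovt4.png

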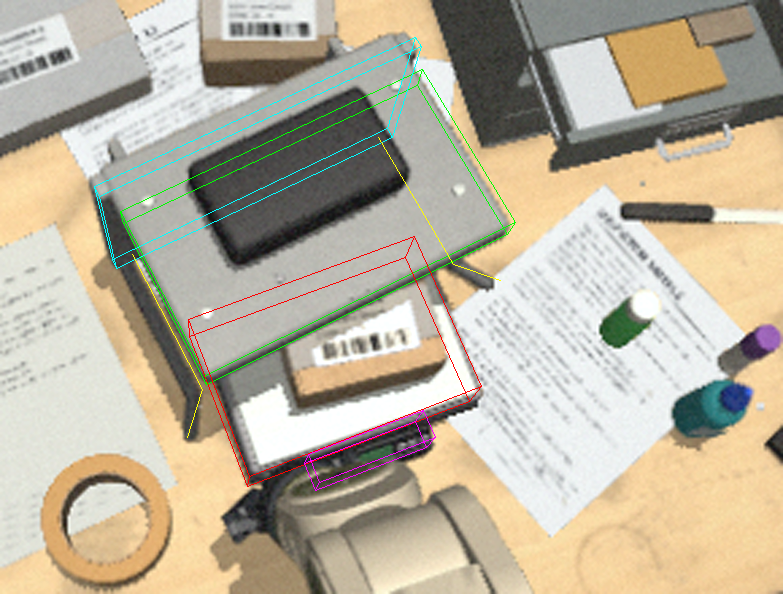

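```bash
cat >> plan.py <<'E'
def seq(*legs):
    "legs: (N,(xs,ys,z,lean)) from the measured pose"
    s,R,t=state_tip();p0=s["tcp_pos"];R0=R;print("tip",t.round(4))
    for N,g in legs:
        a=target(*g);rows(N,*a,p0,R0);p0,R0=a
E
python3 - <<'E'
from plan import *
seq((2,(-.320,.112,.038,20)),(3,(-.320,-.068,.038,20)),(1,(-.285,-.068,.036,20)),(2,(-.275,-.070,.036,20)))
E
```

```text
tip [-0.2528  0.1142  0.0392]
[35.2, -1.3, -9.7, -0.0, -1.0, -0.1]
[35.0, -1.3, -10.4, -0.0, -1.0, -0.1]
[-0.0, -60.0, 0.0, 0.0, 0.0, 0.0]
[-0.0, -60.0, 0.0, 0.0, 0.0, 0.0]
[-0.0, -60.0, 0.0, 0.0, 0.0, 0.0]
[-32.2, -0.0, 13.9, 0.0, 0.0, 0.0]
[-4.7, -1.0, 1.7, 0.0, 0.0, 0.0]
[-4.7, -1.0, 1.7, 0.0, 0.0, 0.0]
```

```bash
python3 -m crank '[[35,-1,-10,0,-1,0,0],[35,-1,-10,0,-1,0,0],[0,-45,0,0,0,0,0],[0,-45,0,0,0,0,0],[0,-45,0,0,0,0,0],[0,-45,0,0,0,0,0],[-16,0,7,0,0,0,0],[-12,0,4,0,0,0,0]]'
python3 - <<'E'
from plan import *
np.set_printoptions(precision=3,suppress=True,linewidth=150)
s,R,t=state_tip();print(s["joint_pos"],t)
c=calibration("wrist");w=read_camera("wrist")
import pickle;pickle.dump(c,open("pics/w5.pkl","wb"));cv2.imwrite("pics/wrist5.png",w)
E
```

```text
clock: 6.65
tcp_pos: [0.4364, -0.0987, 0.2001]
orientation: [0.174, -0.069, 0.982, 0.012]
wrist_force: [0.4, 0.0, 1.1]
finger_gap: 0.0
[-0.458  0.131 -0.794  0.353  0.194 -0.57 ] [-0.289 -0.068  0.038]
```

View pics/wrist5.png

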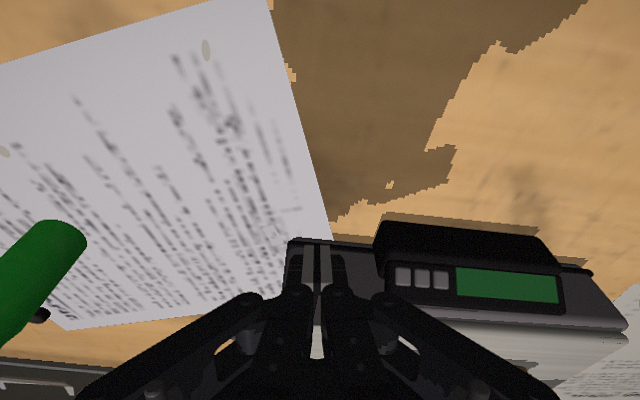

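```bash
python3 -m crank '[[-5,0,1.8,0,0,0,0],[-5,0,1.8,0,0,0,0],[-5,0,1.8,0,0,0,0],[-4.5,-1.5,1.8,0,0,0,0],[-4.5,-1.5,1.8,0,0,0,0],[-4.5,-1.5,1.8,0,0,0,0],[-4.5,-1.5,1.8,0,0,0,0],[-3,-1,1,0,0,0,0]]'
cat > look.py <<'E'
import sys
from ov import *
from plan import state_tip
np.set_printoptions(precision=3,suppress=True,linewidth=150)
k=sys.argv[1];q=np.load("q.npy")
s,R,t=state_tip();print(s["clock"],"q",s["joint_pos"],"tip",t,"F",s["wrist_force"])
import pickle
c=calibration("wrist");cv2.imwrite(f"pics/wrist{k}.png",read_camera("wrist"));pickle.dump(c,open(f"pics/w{k}.pkl","wb"))
cv2.imwrite(f"pics/top{k}.png",read_camera("top"))
E
python3 look.py 6
cat > guess.py <<'E'
# contact guess overlay: k yaw yl xc yc
import sys,pickle
from ov import *
q=np.load("q.npy")
k=sys.argv[1];yaw,yl,xc,yc=map(float,sys.argv[2:6])
a=np.radians(yaw);cs,sn=np.cos(a),np.sin(a)
xs=xc-(cs*-.075-sn*yl);ys=yc-(sn*-.075+cs*yl);print("scale in stand",xs,ys)
w=tf(q,[xs,ys,0])[0];p=[w[0],w[1],q[2]+a]
for yl in(.11,-.11): print("rear",(xs+cs*.075-sn*yl).round(4),(ys+sn*.075+cs*yl).round(4),"front",(xs-cs*.075-sn*yl).round(4),(ys-sn*.075+cs*yl).round(4))
A=cv2.imread(f"pics/wrist{k}.png");B=cv2.imread(f"pics/top{k}.png")
overlay(A,pickle.load(open(f"pics/w{k}.pkl","rb")),q,p,(0,130,640,270),1.25,"pics/a.png")
overlay(B,calibration("top"),q,p,(250,130,220,150),1.8,"pics/b.png")
a=cv2.imread("pics/a.png");b=cv2.imread("pics/b.png");b=cv2.resize(b,None,fx=262/b.shape[0],fy=262/b.shape[0])
o=np.zeros((600,800,3),np.uint8);o[:a.shape[0],:a.shape[1]]=a[:600,:800]
b=b[:600-a.shape[0]];o[a.shape[0]:a.shape[0]+b.shape[0],:b.shape[1]]=b
cv2.imwrite(f"pics/g{k}.png",o)
E
python3 guess.py 6 1 -.09 -.2415 -.076
```

```text
clock: 7.7
tcp_pos: [0.4736, -0.0998, 0.1991]
orientation: [0.172, -0.069, 0.983, 0.012]
wrist_force: [-6.4, -2.5, 3.1]
finger_gap: 0.0002
7.7 q [-0.422  0.195 -0.715  0.364  0.182 -0.536] tip [-0.253 -0.074  0.036] F [-6.36  -2.461  3.113]
scale in stand -0.16808213944262618 0.015295223046871476
rear -0.095 0.1266 front -0.245 0.124
rear -0.0912 -0.0934 front -0.2412 -0.096
```

View pics/g6.png

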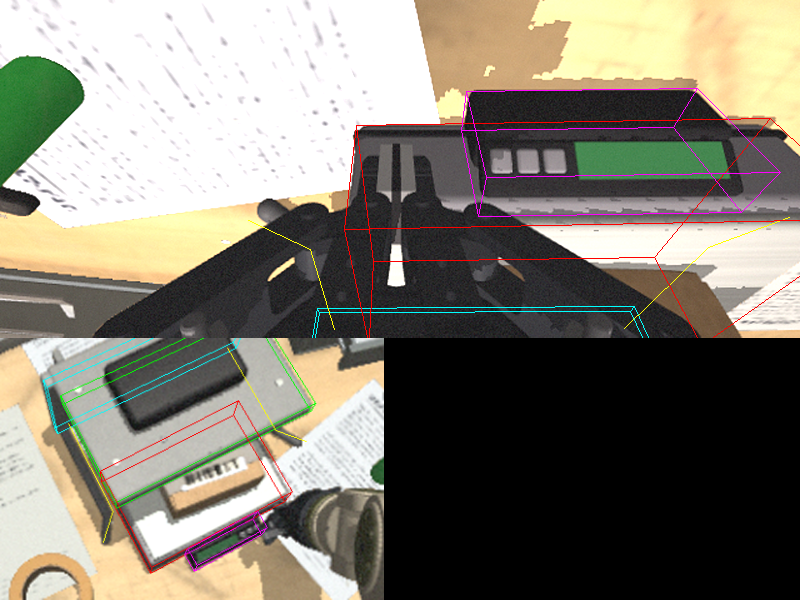

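```bash
python3 - <<'E'
from plan import *
seq((2,(-.302,-.072,.036,22)),(4,(-.302,.104,.036,24)),(2,(-.254,.104,.036,24)))
print();
a=target(-.254,.104,.036,24);rows(8,*target(-.224,.114,.036,24),*a)
E
```

```text
tip [-0.2522 -0.0746  0.0364]
[26.7, 1.0, -8.2, -0.1, -1.1, -0.1]
[26.5, 1.1, -8.7, -0.1, -1.1, -0.1]
[1.5, 44.0, 0.0, 0.0, -0.5, -0.0]
[1.5, 44.0, 0.0, 0.0, -0.5, -0.0]
[1.5, 44.0, 0.0, 0.0, -0.5, -0.0]
[1.5, 44.0, -0.0, 0.0, -0.5, -0.0]
[-21.9, -0.0, 9.8, 0.0, 0.0, 0.0]
[-21.9, -0.0, 9.8, 0.0, 0.0, 0.0]

[-3.4, 1.3, 1.5, 0.0, 0.0, 0.0]
[-3.4, 1.3, 1.5, 0.0, 0.0, 0.0]
[-3.4, 1.3, 1.5, 0.0, 0.0, 0.0]
[-3.4, 1.3, 1.5, 0.0, 0.0, 0.0]
[-3.4, 1.3, 1.5, 0.0, 0.0, 0.0]
[-3.4, 1.3, 1.5, 0.0, 0.0, 0.0]
[-3.4, 1.3, 1.5, 0.0, 0.0, 0.0]
[-3.4, 1.3, 1.5, 0.0, 0.0, 0.0]
```

```bash
python3 -m crank '[[27,1,-8,0,-1.1,0,0],[27,1,-8,0,-1.1,0,0],[1.5,44,0,0,-0.5,0,0],[1.5,44,0,0,-0.5,0,0],[1.5,44,0,0,-0.5,0,0],[1.5,44,0,0,-0.5,0,0],[-22,0,10,0,0,0,0],[-11,0,5,0,0,0,0]]'
python3 - <<'E'
from plan import *
s,R,t=state_tip();print(t)
cv2.imwrite("pics/wrist7.png",read_camera("wrist"))
E
```

```text
clock: 8.8
tcp_pos: [0.4253, 0.0735, 0.1936]
orientation: [0.21, -0.07, 0.975, 0.015]
wrist_force: [0.1, 0.0, 0.2]
finger_gap: 0.0
[-0.26283403  0.10425544  0.03593626]
```

View pics/wrist7.png

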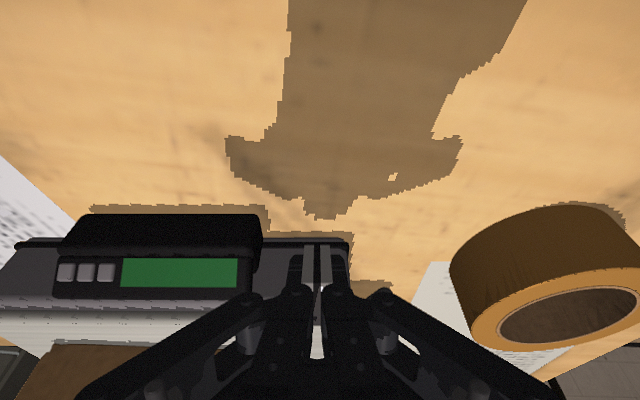

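```bash
python3 -m crank '[[-4.4,0,2,0,0,0,0],[-4.4,0,2,0,0,0,0],[-4.4,0.5,2,0,0,0,0],[-4.4,1.7,2,0,0,0,0],[-4.4,1.7,2,0,0,0,0],[-4.4,1.7,2,0,0,0,0],[-4.4,1.7,2,0,0,0,0],[-4.4,1.7,2,0,0,0,0]]'
python3 look.py 8
python3 guess.py 8 -8 .09 -.215 .113
```

```text
clock: 9.85
tcp_pos: [0.46, 0.0868, 0.1921]
orientation: [0.208, -0.069, 0.976, 0.015]
wrist_force: [-5.2, -1.5, 2.9]
finger_gap: 0.0004
9.85 q [-0.001  0.151 -0.829  0.175  0.058 -0.13 ] tip [-0.227  0.112  0.034] F [-5.173 -1.484  2.921]
scale in stand -0.15325547393078812 0.01343789124125376
rear -0.0637 0.1119 front -0.2122 0.1328
rear -0.0943 -0.1059 front -0.2428 -0.0851
```

View pics/g8.png

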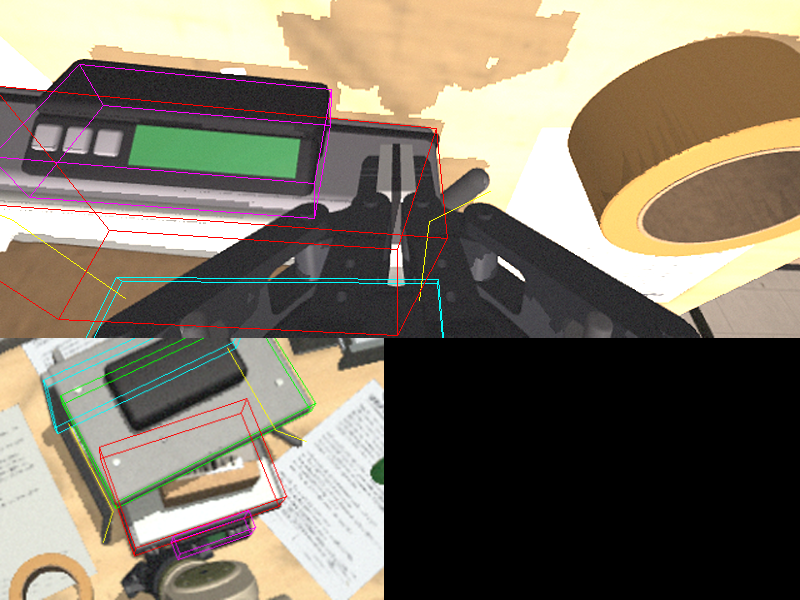

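```bash
python3 - <<'E'
from plan import *
seq((2,(-.295,.110,.036,24)),(4,(-.295,-.066,.036,24)),(2,(-.264,-.066,.036,25)))
print();
a=target(-.264,-.066,.036,25);rows(8,*target(-.221,-.078,.036,28),*a)
E
```

```text
tip [-0.2267  0.1124  0.0343]
[30.7, -1.4, -14.7, -0.0, 0.0, -0.1]
[30.7, -1.4, -14.7, -0.0, 0.0, -0.1]
[-0.0, -44.0, 0.0, 0.0, 0.0, 0.0]
[-0.0, -44.0, 0.0, 0.0, 0.0, 0.0]
[-0.0, -44.0, 0.0, 0.0, 0.0, 0.0]
[-0.0, -44.0, 0.0, 0.0, 0.0, 0.0]
[-12.7, 0.0, 6.3, -0.0, -0.5, 0.0]
[-12.6, 0.0, 6.4, -0.0, -0.5, 0.0]

[-3.7, -1.5, 2.3, -0.0, -0.4, 0.0]
[-3.7, -1.5, 2.3, -0.0, -0.4, 0.0]
[-3.7, -1.5, 2.3, -0.0, -0.4, 0.0]
[-3.7, -1.5, 2.4, -0.0, -0.4, 0.0]
[-3.7, -1.5, 2.4, -0.0, -0.4, 0.0]
[-3.7, -1.5, 2.4, -0.0, -0.4, 0.0]
[-3.6, -1.5, 2.4, -0.0, -0.4, 0.0]
[-3.6, -1.5, 2.5, -0.0, -0.4, 0.0]
```

```bash
python3 -m crank '[[31,-1.4,-15,0,0,0,0],[31,-1.4,-15,0,0,0,0],[0,-44,0,0,0,0,0],[0,-44,0,0,0,0,0],[0,-44,0,0,0,0,0],[0,-44,0,0,0,0,0],[-13,0,6,0,-0.5,0,0],[-13,0,6,0,-0.5,0,0]]'
python3 look.py 9; python3 guess.py 9 -8 .09 -.215 .113
```

```text
clock: 10.95
tcp_pos: [0.4471, -0.0958, 0.1945]
orientation: [0.218, -0.068, 0.973, 0.015]
wrist_force: [0.3, 1.4, 0.2]
finger_gap: -0.0001
10.95 q [-0.455  0.137 -0.834  0.228  0.241 -0.549] tip [-0.263 -0.067  0.038] F [0.277 1.407 0.196]
scale in stand -0.15325547393078812 0.01343789124125376
rear -0.0637 0.1119 front -0.2122 0.1328
rear -0.0943 -0.1059 front -0.2428 -0.0851
```

View pics/g9.png

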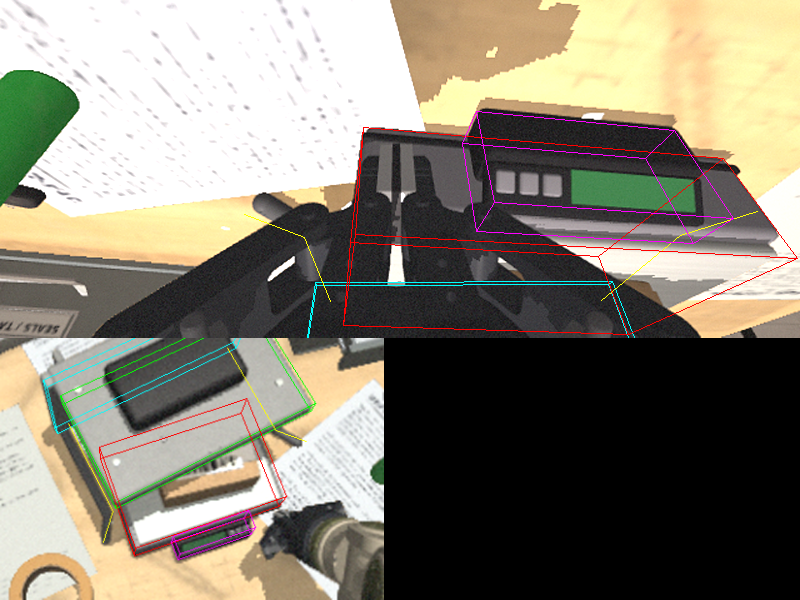

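```bash
python3 -m crank '[[-3.8,0,2.3,0,-0.4,0,0],[-3.8,0,2.3,0,-0.4,0,0],[-3.8,-0.5,2.3,0,-0.4,0,0],[-3.8,-1.5,2.4,0,-0.4,0,0],[-3.8,-1.5,2.4,0,-0.4,0,0],[-3.8,-1.5,2.4,0,-0.4,0,0],[-3.8,-1.5,2.4,0,-0.4,0,0],[-3.8,-1.5,2.5,0,-0.4,0,0]]'
python3 look.py 10; python3 guess.py 10 1 -.09 -.212 -.073
```

```text
clock: 12.05
tcp_pos: [0.4831, -0.0987, 0.191]
orientation: [0.245, -0.068, 0.967, 0.017]
wrist_force: [-2.7, -1.5, -1.0]
finger_gap: 0.0004
12.05 q [-0.432  0.194 -0.795  0.156  0.261 -0.517] tip [-0.22  -0.075  0.039] F [-2.686 -1.536 -0.999]
scale in stand -0.13858213944262618 0.01829522304687148
rear -0.0655 0.1296 front -0.2155 0.127
rear -0.0617 -0.0904 front -0.2117 -0.093
```

View pics/g10.png

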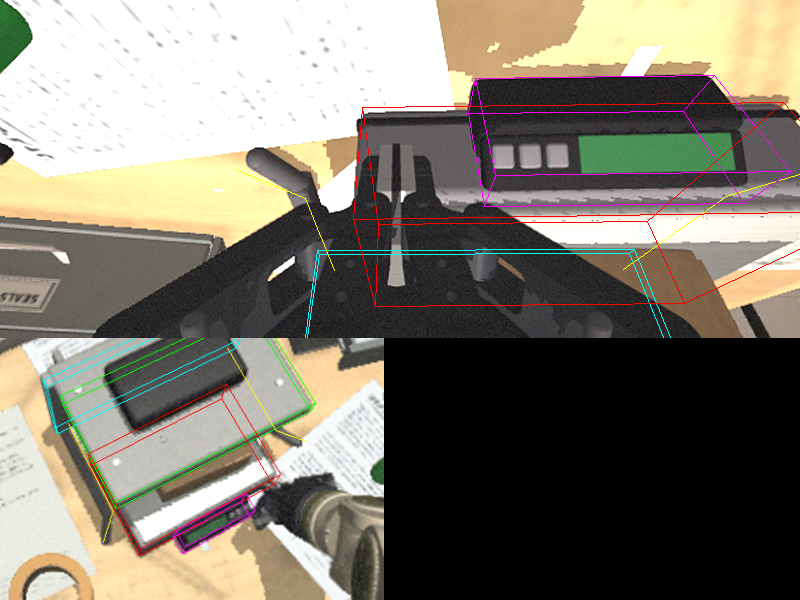

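```bash
python3 - <<'E'
from plan import *
seq((2,(-.277,-.070,.036,28)),(4,(-.277,.112,.036,28)),(2,(-.234,.112,.036,28)))
print();
a=target(-.234,.112,.036,28);rows(8,*target(-.192,.114,.036,31),*a)
E
```

```text
tip [-0.2188 -0.0749  0.0393]
[25.6, 2.2, -12.4, -0.1, 0.2, -0.1]
[25.7, 2.3, -12.3, -0.1, 0.2, -0.1]
[0.0, 45.5, -0.0, 0.0, 0.0, 0.0]
[0.0, 45.5, -0.0, 0.0, 0.0, 0.0]
[0.0, 45.5, -0.0, 0.0, 0.0, 0.0]
[0.0, 45.5, -0.0, 0.0, 0.0, 0.0]
[-19.0, 0.0, 10.1, 0.0, 0.0, 0.0]
[-19.0, 0.0, 10.1, 0.0, 0.0, 0.0]

[-3.5, 0.2, 2.5, 0.0, -0.4, -0.0]
[-3.5, 0.2, 2.5, 0.0, -0.4, -0.0]
[-3.5, 0.2, 2.5, 0.0, -0.4, -0.0]
[-3.5, 0.2, 2.6, 0.0, -0.4, -0.0]
[-3.4, 0.2, 2.6, 0.0, -0.4, -0.0]
[-3.4, 0.2, 2.6, 0.0, -0.4, -0.0]
[-3.4, 0.2, 2.6, 0.0, -0.4, -0.0]
[-3.4, 0.2, 2.7, 0.0, -0.4, -0.0]
```

```bash
python3 -m crank '[[26,1,-12,0,0,0,0],[26,1,-12,0,0,0,0],[0,45.5,0,0,0,0,0],[0,45.5,0,0,0,0,0],[0,45.5,0,0,0,0,0],[0,45.5,0,0,0,0,0],[-19,0,10,0,0,0,0],[-19,0,10,0,0,0,0]]'
python3 -m crank '[[-3.6,0.2,2.5,0,-0.4,0,0],[-3.6,0.2,2.5,0,-0.4,0,0],[-3.6,0.2,2.5,0,-0.4,0,0],[-3.6,0.2,2.6,0,-0.4,0,0],[-3.5,0.2,2.6,0,-0.4,0,0],[-3.5,0.2,2.6,0,-0.4,0,0],[-3.5,0.2,2.6,0,-0.4,0,0],[-3.5,0.2,2.6,0,-0.4,0,0]]'
python3 look.py 11; python3 guess.py 11 -8 .09 -.183 .113
```

```text
clock: 13.15
tcp_pos: [0.4442, 0.0829, 0.1892]
orientation: [0.246, -0.07, 0.966, 0.018]
wrist_force: [0.6, -0.3, -0.0]
finger_gap: -0.0001
clock: 14.15
tcp_pos: [0.4769, 0.0879, 0.1839]
orientation: [0.271, -0.068, 0.96, 0.019]
wrist_force: [-3.6, 1.2, -1.2]
finger_gap: 0.0002
14.15 q [-0.004  0.177 -0.889 -0.041  0.076 -0.123] tip [-0.191  0.111  0.036] F [-3.596  1.23  -1.217]
scale in stand -0.12125547393078812 0.01343789124125376
rear -0.0317 0.1119 front -0.1802 0.1328
rear -0.0623 -0.1059 front -0.2108 -0.0851
```

View pics/g11.png

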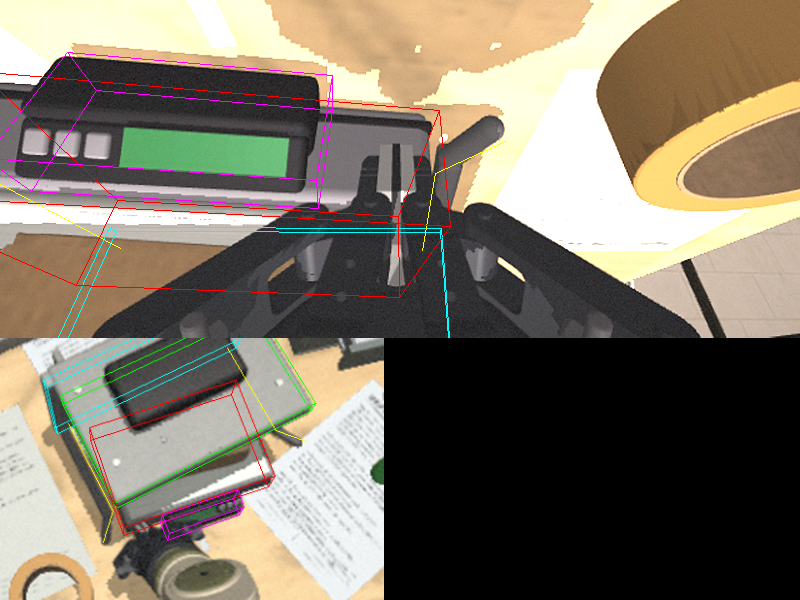

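```bash
python3 - <<'E'
from plan import *
seq((2,(-.264,.109,.036,31)),(4,(-.264,-.070,.036,31)),(2,(-.228,-.070,.036,31)))
print();
a=target(-.228,-.070,.036,31);rows(8,*target(-.186,-.082,.036,34),*a)
E
```

```text
tip [-0.1895  0.1106  0.0371]
[31.0, -1.1, -19.1, -0.1, 0.3, -0.1]
[31.1, -1.1, -18.9, -0.1, 0.3, -0.1]
[0.0, -44.8, -0.0, 0.0, 0.0, 0.0]
[0.0, -44.8, -0.0, 0.0, 0.0, 0.0]
[0.0, -44.8, -0.0, 0.0, 0.0, 0.0]
[0.0, -44.8, -0.0, 0.0, 0.0, 0.0]
[-15.4, -0.0, 9.3, 0.0, 0.0, 0.0]
[-15.4, -0.0, 9.3, 0.0, 0.0, 0.0]

[-3.4, -1.5, 2.7, -0.0, -0.4, -0.0]
[-3.4, -1.5, 2.8, -0.0, -0.4, -0.0]
[-3.3, -1.5, 2.8, -0.0, -0.4, -0.0]
[-3.3, -1.5, 2.8, -0.0, -0.4, -0.0]
[-3.3, -1.5, 2.8, -0.0, -0.4, -0.0]
[-3.3, -1.5, 2.8, -0.0, -0.4, -0.0]
[-3.3, -1.5, 2.9, -0.0, -0.4, -0.0]
[-3.2, -1.5, 2.9, -0.0, -0.4, -0.0]
```

```bash
python3 -m crank '[[31,-1,-19,0,0.2,0,0],[31,-1,-19,0,0.2,0,0],[0,-45,0,0,0,0,0],[0,-45,0,0,0,0,0],[0,-45,0,0,0,0,0],[0,-45,0,0,0,0,0],[-15,0,9,0,0,0,0],[-15,0,9,0,0,0,0]]'
python3 look.py 12; python3 guess.py 12 -7.5 -.09 -.204 -.069
```

```text
clock: 15.25
tcp_pos: [0.47, -0.0975, 0.187]
orientation: [0.267, -0.068, 0.961, 0.018]
wrist_force: [-0.3, -0.2, 0.5]
finger_gap: 0.0
15.25 q [-0.449  0.175 -0.856  0.075  0.29  -0.52 ] tip [-0.225 -0.072  0.039] F [-0.295 -0.187  0.489]
scale in stand -0.11789427809715958 0.010440573107139056
rear -0.0292 0.1097 front -0.1779 0.1293
rear -0.0579 -0.1084 front -0.2066 -0.0888
```

View pics/g12.png

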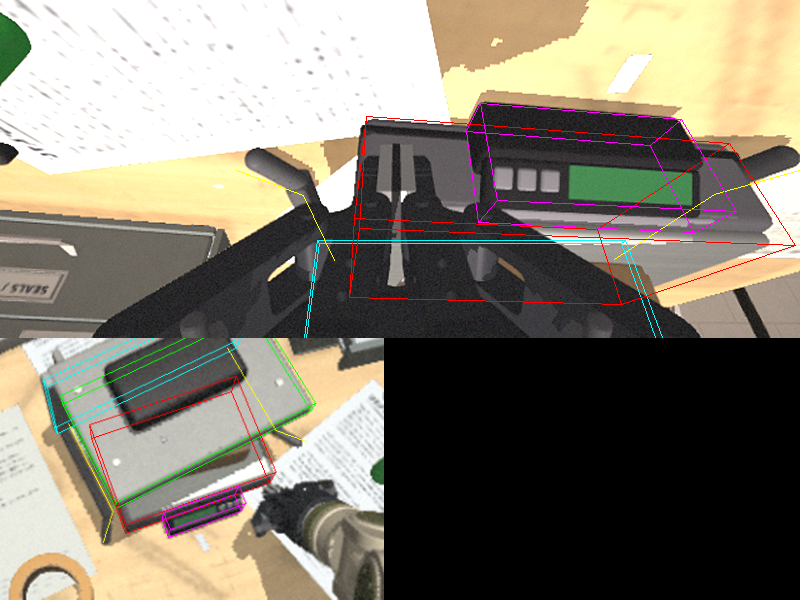

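```bash
python3 -m crank '[[-3.4,0,2.7,0,-0.4,0,0],[-3.4,-0.5,2.8,0,-0.4,0,0],[-3.3,-1.5,2.8,0,-0.4,0,0],[-3.3,-1.5,2.8,0,-0.4,0,0],[-3.3,-1.5,2.8,0,-0.4,0,0],[-3.3,-1.5,2.8,0,-0.4,0,0],[-3.3,-1.5,2.8,0,-0.4,0,0],[-3.2,-1.5,2.8,0,-0.4,0,0]]'
python3 look.py 13; python3 guess.py 13 -0.5 -.09 -.175 -.077
```

```text
clock: 16.35
tcp_pos: [0.5039, -0.1017, 0.1813]
orientation: [0.293, -0.067, 0.954, 0.021]
wrist_force: [-3.0, -1.9, -1.5]
finger_gap: -0.0004
16.35 q [-0.432  0.235 -0.821 -0.003  0.31  -0.49 ] tip [-0.185 -0.081  0.038] F [-3.    -1.871 -1.502]
scale in stand -0.09921746757533348 0.012342082913397362
rear -0.0233 0.1217 front -0.1733 0.123
rear -0.0252 -0.0983 front -0.1752 -0.097
```

View pics/g13.png

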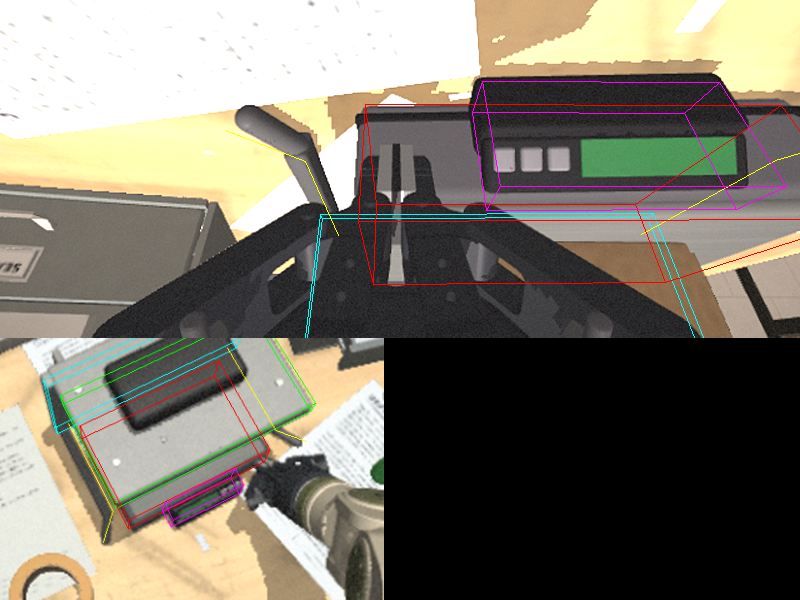

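```bash
python3 - <<'E'
from plan import *
seq((2,(-.240,-.077,.037,35)),(4,(-.240,.102,.037,35)),(2,(-.195,.102,.036,35)))
print();
a=target(-.195,.102,.036,35);rows(8,*target(-.171,.106,.036,36),*a)
E
```

```text
tip [-0.1839 -0.0808  0.0387]
[24.8, 1.7, -15.1, -0.1, -0.4, -0.1]
[24.7, 1.7, -15.2, -0.1, -0.4, -0.1]
[0.0, 44.8, -0.0, 0.0, 0.0, 0.0]
[0.0, 44.8, -0.0, 0.0, 0.0, 0.0]
[0.0, 44.8, -0.0, 0.0, 0.0, 0.0]
[0.0, 44.8, -0.0, 0.0, 0.0, 0.0]
[-18.1, -0.0, 13.3, 0.0, 0.0, 0.0]
[-18.1, -0.0, 13.3, 0.0, 0.0, 0.0]

[-2.1, 0.5, 1.7, 0.0, -0.1, -0.0]
[-2.1, 0.5, 1.7, 0.0, -0.1, -0.0]
[-2.1, 0.5, 1.7, 0.0, -0.1, -0.0]
[-2.1, 0.5, 1.7, 0.0, -0.1, -0.0]
[-2.1, 0.5, 1.7, 0.0, -0.1, -0.0]
[-2.1, 0.5, 1.7, 0.0, -0.1, -0.0]
[-2.1, 0.5, 1.8, 0.0, -0.1, -0.0]
[-2.1, 0.5, 1.8, 0.0, -0.1, -0.0]
```

```bash
python3 -m crank '[[25,1,-15,0,-0.4,0,0],[25,1,-15,0,-0.4,0,0],[0,45,0,0,0,0,0],[0,45,0,0,0,0,0],[0,45,0,0,0,0,0],[0,45,0,0,0,0,0],[-18,0,13,0,0,0,0],[-18,0,13,0,0,0,0]]'
python3 -m crank '[[-2.1,0.3,1.7,0,0,0,0],[-2.1,0.3,1.7,0,0,0,0],[-2.1,0.3,1.7,0,0,0,0],[-2.1,0.3,1.7,0,0,0,0],[-2.1,0.3,1.7,0,0,0,0],[-2.1,0.3,1.7,0,0,0,0],[-2.1,0.3,1.7,0,0,0,0],[-2.1,0.3,1.7,0,0,0,0]]'
python3 look.py 14; python3 guess.py 14 -3 .09 -.161 .105
```

```text
clock: 17.45
tcp_pos: [0.4746, 0.0781, 0.1838]
orientation: [0.296, -0.069, 0.952, 0.023]
wrist_force: [-6.9, 0.5, 2.2]
finger_gap: -0.0001
clock: 18.45
tcp_pos: [0.4928, 0.0821, 0.1804]
orientation: [0.293, -0.068, 0.953, 0.022]
wrist_force: [-7.2, 0.7, 4.2]
finger_gap: -0.0
18.45 q [-0.02   0.206 -0.89  -0.116  0.094 -0.133] tip [-0.169  0.103  0.037] F [-7.188  0.714  4.201]
scale in stand -0.09081302095527193 0.011198145153867564
rear -0.0102 0.1171 front -0.16 0.125
rear -0.0217 -0.1026 front -0.1715 -0.0947
```

View pics/g14.png

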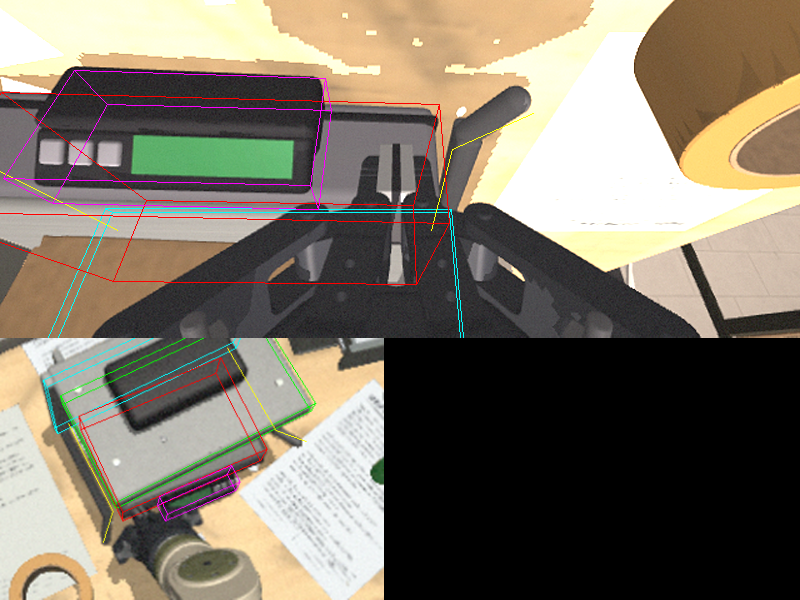

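```bash
python3 -m crank '[[-1,0,0.7,0,0,0,0],[-1,0.2,0.7,0,0,0,0],[-1,0.2,0.7,0,0,0,0],[-1,0.2,0.7,0,0,0,0],[-0.8,0.2,0.6,0,0,0,0],[-0.8,0.2,0.6,0,0,0,0],[0,0,0,0,0,0,0],[0,0,0,0,0,0,0]]'
python3 look.py 15
```

```text
clock: 19.55
tcp_pos: [0.4995, 0.0839, 0.1803]
orientation: [0.293, -0.068, 0.953, 0.022]
wrist_force: [-7.3, 0.6, 3.9]
finger_gap: 0.0001
19.55 q [-0.015  0.217 -0.875 -0.112  0.09  -0.129] tip [-0.162  0.104  0.037] F [-7.264  0.566  3.907]
```

```bash
python3 - <<'E'
from plan import *
seq((2,(-.232,.102,.037,35)),(4,(-.232,-.073,.037,35)),(2,(-.192,-.073,.036,35)))
print();
a=target(-.192,-.073,.036,35);rows(8,*target(-.166,-.077,.036,36),*a)
E
```

```text
tip [-0.1619  0.104   0.0372]
[30.2, -1.1, -19.6, 0.0, -0.4, -0.1]
[30.1, -1.0, -19.8, 0.0, -0.4, -0.1]
[-0.0, -43.8, 0.0, 0.0, 0.0, 0.0]
[-0.0, -43.8, 0.0, 0.0, 0.0, 0.0]
[-0.0, -43.8, 0.0, 0.0, 0.0, 0.0]
[-0.0, -43.8, 0.0, 0.0, 0.0, 0.0]
[-16.1, 0.0, 11.9, 0.0, 0.0, 0.0]
[-16.1, 0.0, 11.9, 0.0, 0.0, 0.0]

[-2.3, -0.5, 1.9, 0.0, -0.1, -0.0]
[-2.3, -0.5, 1.9, 0.0, -0.1, -0.0]
[-2.3, -0.5, 1.9, 0.0, -0.1, -0.0]
[-2.3, -0.5, 1.9, 0.0, -0.1, -0.0]
[-2.3, -0.5, 1.9, 0.0, -0.1, -0.0]
[-2.3, -0.5, 1.9, 0.0, -0.1, -0.0]
[-2.3, -0.5, 1.9, 0.0, -0.1, -0.0]
[-2.3, -0.5, 1.9, 0.0, -0.1, -0.0]
```

```bash
python3 -m crank '[[30,-1,-20,0,-0.3,0,0],[30,-1,-20,0,-0.3,0,0],[0,-44,0,0,0,0,0],[0,-44,0,0,0,0,0],[0,-44,0,0,0,0,0],[0,-44,0,0,0,0,0],[-16,0,12,0,0,0,0],[-14,0,10,0,0,0,0]]'
python3 -m crank '[[-2.3,0,1.9,0,0,0,0],[-2.3,0,1.9,0,0,0,0],[-2.3,-0.5,1.8,0,0,0,0],[-2.3,-0.5,1.8,0,0,0,0],[-2.3,-0.5,1.8,0,0,0,0],[-2.3,-0.5,1.8,0,0,0,0],[-2.3,-0.5,1.8,0,0,0,0],[-1,-0.3,0.7,0,0,0,0]]'
python3 look.py 16; python3 guess.py 16 -1 -.09 -.158 -.076
```

```text
clock: 20.65
tcp_pos: [0.4956, -0.097, 0.1805]
orientation: [0.298, -0.067, 0.952, 0.022]
wrist_force: [-0.3, 0.5, -0.7]
finger_gap: 0.0004
clock: 21.65
tcp_pos: [0.5162, -0.0969, 0.179]
orientation: [0.298, -0.067, 0.952, 0.021]
wrist_force: [-5.8, -2.8, 4.3]
finger_gap: 0.0
21.65 q [-0.412  0.256 -0.806 -0.024  0.304 -0.469] tip [-0.17  -0.078  0.037] F [-5.819 -2.795  4.266]
scale in stand -0.08144070628391514 0.012677362081278953
rear -0.0045 0.1214 front -0.1545 0.124
rear -0.0084 -0.0986 front -0.1583 -0.096
```

View pics/g16.png

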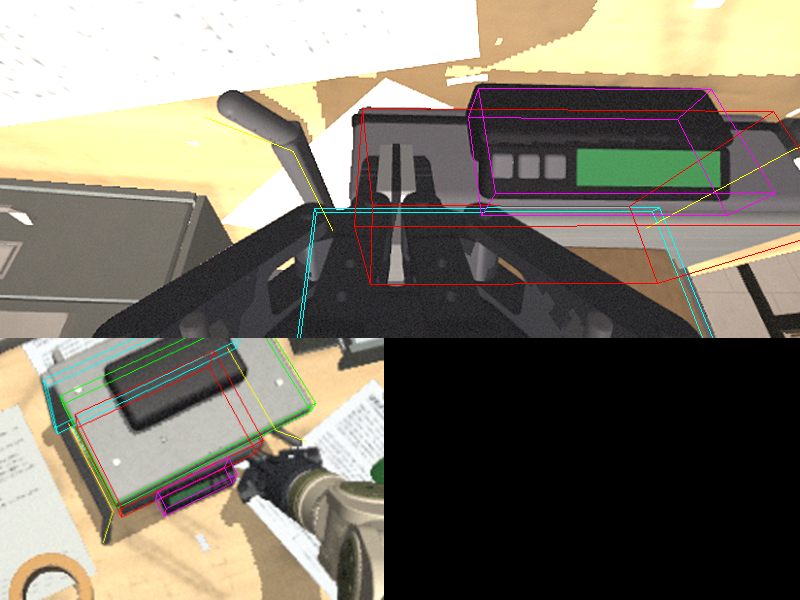

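```bash
python3 -m crank '[[-1.2,0,0.9,0,0,0,0],[-1.2,-0.3,0.9,0,0,0,0],[-1.2,-0.3,0.9,0,0,0,0],[-1,-0.3,0.7,0,0,0,0],[-1,-0.3,0.7,0,0,0,0],[-0.8,-0.3,0.6,0,0,0,0],[0,0,0,0,0,0,0],[0,0,0,0,0,0,0]]'
python3 look.py 17; python3 guess.py 17 1 -.09 -.152 -.079
```

```text
clock: 22.75
tcp_pos: [0.5243, -0.0974, 0.1789]
orientation: [0.298, -0.067, 0.952, 0.021]
wrist_force: [-5.2, -2.7, 3.2]
finger_gap: -0.0004
22.75 q [-0.406  0.268 -0.789 -0.02   0.301 -0.463] tip [-0.162 -0.079  0.037] F [-5.217 -2.724  3.212]
scale in stand -0.07858213944262618 0.012295223046871473
rear -0.0055 0.1236 front -0.1555 0.121
rear -0.0017 -0.0964 front -0.1517 -0.099
```

View pics/g17.png

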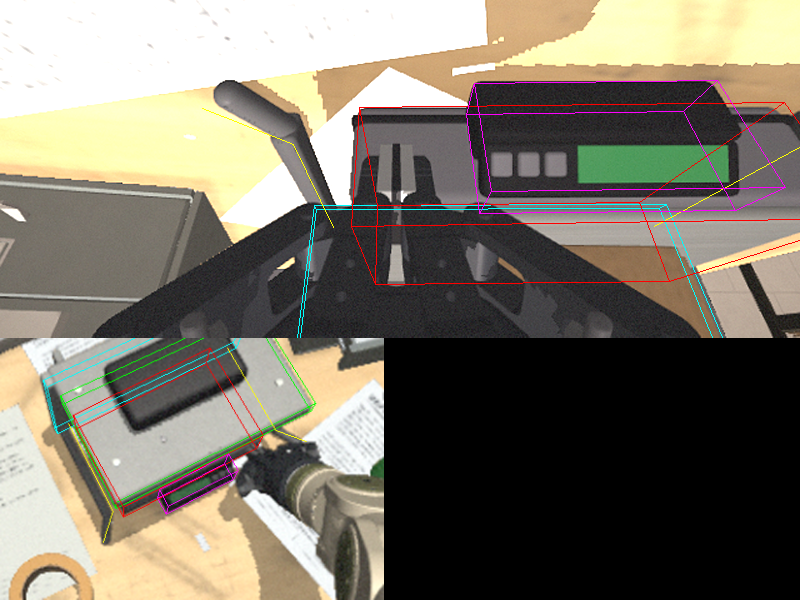

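```bash
python3 - <<'E'
from plan import *
seq((2,(-.222,-.077,.037,36)),(4,(-.222,.102,.037,36)),(2,(-.174,.102,.036,36)))
E
```

```text
tip [-0.1623 -0.0794  0.0367]
[26.4, 0.9, -17.1, -0.1, -0.6, -0.1]
[26.2, 0.9, -17.4, -0.1, -0.6, -0.1]
[0.0, 44.8, -0.0, 0.0, 0.0, 0.0]
[0.0, 44.8, -0.0, 0.0, 0.0, 0.0]
[0.0, 44.8, -0.0, 0.0, 0.0, 0.0]
[0.0, 44.8, -0.0, 0.0, 0.0, 0.0]
[-19.1, 0.0, 14.5, 0.0, 0.0, 0.0]
[-19.1, 0.0, 14.5, 0.0, 0.0, 0.0]
```

```bash
python3 -m crank '[[26,1,-17,0,-0.5,0,0],[26,1,-17,0,-0.5,0,0],[0,45,0,0,0,0,0],[0,45,0,0,0,0,0],[0,45,0,0,0,0,0],[0,45,0,0,0,0,0],[-20,0,15,0,0,0,0],[-16,0,12,0,0,0,0]]'
python3 -m crank '[[-1.6,0,1.2,0,0,0,0],[-1.6,0,1.2,0,0,0,0],[-1.6,0,1.2,0,0,0,0],[-1.6,0,1.2,0,0,0,0],[-1.2,0.2,0.9,0,0,0,0],[-1.2,0.2,0.9,0,0,0,0],[-1.2,0.2,0.9,0,0,0,0],[0,0,0,0,0,0,0]]'
python3 look.py 18; python3 guess.py 18 -2 .09 -.151 .104
```

```text
clock: 23.85
tcp_pos: [0.4846, 0.0822, 0.1778]
orientation: [0.306, -0.068, 0.949, 0.023]
wrist_force: [0.6, -0.4, -0.1]
finger_gap: 0.0
clock: 24.85
tcp_pos: [0.4963, 0.0835, 0.1771]
orientation: [0.305, -0.068, 0.95, 0.023]
wrist_force: [0.1, -0.5, -0.4]
finger_gap: 0.0001
24.85 q [-0.017  0.219 -0.902 -0.167  0.094 -0.129] tip [-0.162  0.104  0.037] F [ 0.104 -0.49  -0.379]
scale in stand -0.0791866426767929 0.011437363315593807
rear -0.0004 0.1188 front -0.1503 0.124
rear -0.0081 -0.1011 front -0.158 -0.0959
```

View pics/g18.png

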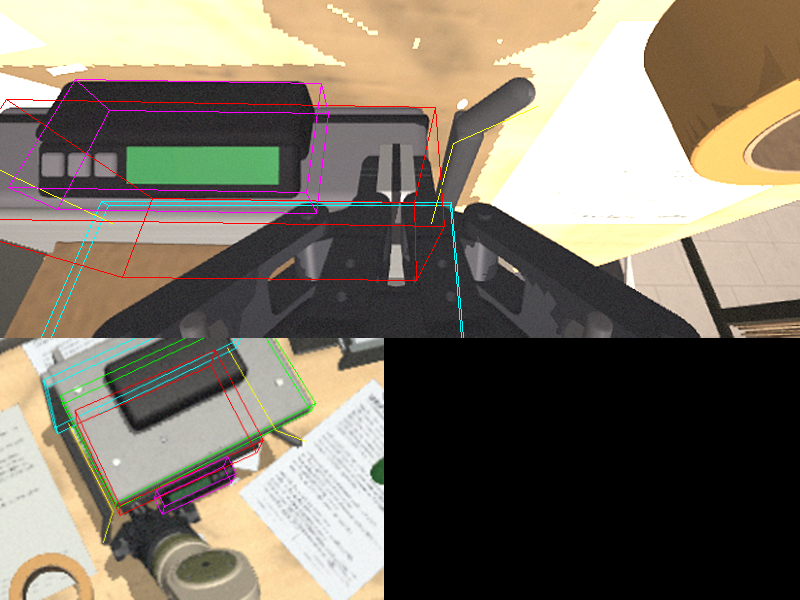

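```bash
python3 -m crank '[[-0.9,0,0.7,0,0,0,0],[-0.9,0,0.7,0,0,0,0],[-0.9,0,0.7,0,0,0,0],[-0.9,0,0.7,0,0,0,0],[0,0,0,0,0,0,0],[0,0,0,0,0,0,0],[0,0,0,0,0,0,0],[0,0,0,0,0,0,0]]'; python3 look.py 19
```

```text
clock: 25.95
tcp_pos: [0.4983, 0.0841, 0.1757]
orientation: [0.303, -0.067, 0.95, 0.023]
wrist_force: [-12.3, -2.6, 8.2]
finger_gap: 0.0003
25.95 q [-0.015  0.225 -0.896 -0.161  0.093 -0.128] tip [-0.16   0.104  0.035] F [-12.287  -2.62    8.155]
```

```bash
python3 -m crank '[[-0.8,0,0.6,0,0,0,0],[-0.8,0,0.6,0,0,0,0],[-0.8,0,0.6,0,0,0,0],[0,0,0,0,0,0,0],[0,0,0,0,0,0,0],[0,0,0,0,0,0,0],[0,0,0,0,0,0,0],[0,0,0,0,0,0,0]]'; python3 look.py 20
```

```text
clock: 27.05
tcp_pos: [0.499, 0.0844, 0.1745]
orientation: [0.301, -0.067, 0.951, 0.022]
wrist_force: [-22.7, -4.4, 16.0]
finger_gap: -0.0001
27.05 q [-0.014  0.229 -0.892 -0.157  0.091 -0.127] tip [-0.16   0.104  0.033] F [-22.654  -4.443  15.982]
```

```bash
python3 - <<'E'
from plan import *
seq((2,(-.222,.102,.038,36)),(4,(-.222,-.078,.038,36)),(2,(-.174,-.078,.037,36)))
E
```

```text
tip [-0.1601  0.1044  0.033 ]
[25.2, -1.3, -19.8, -0.0, -0.4, -0.1]
[25.1, -1.3, -20.0, -0.0, -0.4, -0.1]
[-0.0, -45.0, 0.0, 0.0, 0.0, 0.0]
[-0.0, -45.0, 0.0, 0.0, 0.0, 0.0]
[-0.0, -45.0, 0.0, 0.0, 0.0, 0.0]
[-0.0, -45.0, 0.0, 0.0, 0.0, 0.0]
[-19.1, 0.0, 14.5, 0.0, 0.0, 0.0]
[-19.1, 0.0, 14.5, 0.0, 0.0, 0.0]
```

```bash
python3 -m crank '[[28,-1,-20,0,0,0,0],[28,-1,-21,0,0,0,0],[0,-45,0,0,0,0,0],[0,-45,0,0,0,0,0],[0,-45,0,0,0,0,0],[0,-45,0,0,0,0,0],[-19,0,14,0,0,0,0],[-17,0,12,0,0,0,0]]'
python3 look.py 21; python3 guess.py 21 0 .09 -.151 .100
```

```text
clock: 28.15
tcp_pos: [0.5085, -0.1002, 0.1788]
orientation: [0.304, -0.066, 0.95, 0.022]
wrist_force: [-0.4, -0.5, 0.0]
finger_gap: -0.0001
28.15 q [-0.428  0.246 -0.829 -0.045  0.319 -0.478] tip [-0.176 -0.08   0.038] F [-0.357 -0.475  0.021]
scale in stand -0.076 0.010000000000000009
rear -0.001 0.12 front -0.151 0.12
rear -0.001 -0.1 front -0.151 -0.1
```

View pics/g21.png

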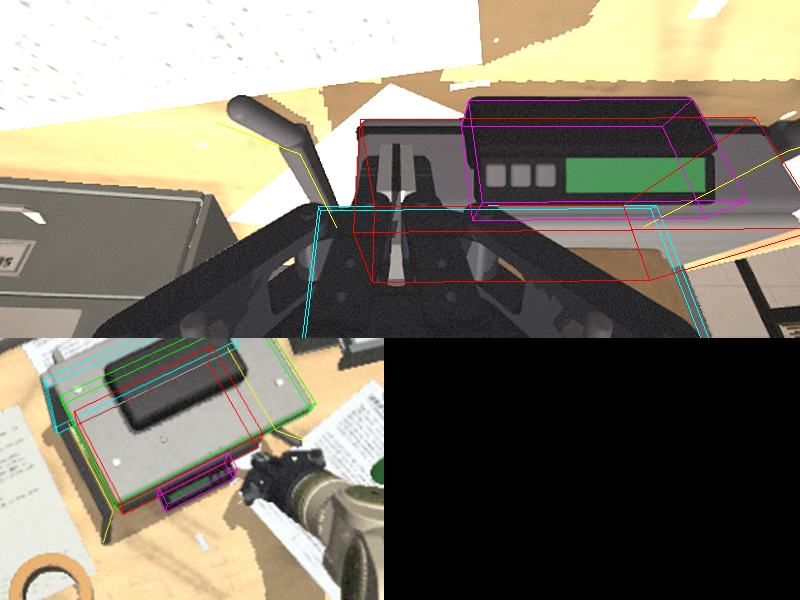

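Now press the right corner home, in small steps while watching the force.

```bash
python3 -m crank '[[-1.6,0,1.2,0,0,0,0],[-1.6,0,1.2,0,0,0,0],[-1.6,0,1.2,0,0,0,0],[-1.6,0,1.2,0,0,0,0],[-1.6,0,1.2,0,0,0,0],[-1.6,0,1.2,0,0,0,0],[-1.6,0,1.2,0,0,0,0],[0,0,0,0,0,0,0]]'; python3 look.py 22
```

```text
clock: 29.25
tcp_pos: [0.5217, -0.0968, 0.1783]
orientation: [0.304, -0.068, 0.95, 0.023]
wrist_force: [0.3, -1.3, 0.6]
finger_gap: -0.0
29.25 q [-0.409  0.265 -0.803 -0.042  0.311 -0.464] tip [-0.163 -0.078  0.037] F [ 0.266 -1.251  0.635]
```

```bash
python3 -m crank '[[-0.8,0,0.6,0,0,0,0],[-0.8,0,0.6,0,0,0,0],[-0.8,0,0.6,0,0,0,0],[-0.8,0,0.6,0,0,0,0],[0,0,0,0,0,0,0],[0,0,0,0,0,0,0],[0,0,0,0,0,0,0],[0,0,0,0,0,0,0]]'; python3 look.py 23
```

```text
clock: 30.35
tcp_pos: [0.5247, -0.0966, 0.178]
orientation: [0.303, -0.067, 0.95, 0.022]
wrist_force: [-6.5, -3.5, 3.8]
finger_gap: -0.0005
30.35 q [-0.406  0.269 -0.796 -0.04   0.307 -0.46 ] tip [-0.16  -0.079  0.037] F [-6.535 -3.464  3.791]
```

```bash
python3 -m crank '[[-0.8,0,0.6,0,0,0,0],[-0.8,0,0.6,0,0,0,0],[-0.8,0,0.6,0,0,0,0],[-0.8,0,0.6,0,0,0,0],[0,0,0,0,0,0,0],[0,0,0,0,0,0,0],[0,0,0,0,0,0,0],[0,0,0,0,0,0,0]]'; python3 look.py 24
```

```text
clock: 31.45
tcp_pos: [0.5258, -0.096, 0.1768]
orientation: [0.3, -0.065, 0.951, 0.022]
wrist_force: [-24.7, -6.2, 16.8]
finger_gap: 0.0
31.45 q [-0.403  0.273 -0.792 -0.035  0.302 -0.456] tip [-0.16  -0.078  0.035] F [-24.711  -6.174  16.823]
```

```bash
python3 -m crank '[[28,1,-20,0,0,0,0],[28,1,-21,0,0,0,0],[0,45,0,0,0,0,0],[0,45,0,0,0,0,0],[0,45,0,0,0,0,0],[0,45,0,0,0,0,0],[-19,0,14,0,0,0,0],[-19,0,14,0,0,0,0]]'
python3 look.py 25; python3 guess.py 25 0 .09 -.151 .100
```

```text
clock: 32.55
tcp_pos: [0.4837, 0.0827, 0.1797]
orientation: [0.303, -0.069, 0.95, 0.023]
wrist_force: [1.2, 0.4, 0.3]
finger_gap: -0.0002
32.55 q [-0.02   0.194 -0.924 -0.159  0.097 -0.133] tip [-0.175  0.105  0.039] F [1.2   0.356 0.325]
scale in stand -0.076 0.010000000000000009
rear -0.001 0.12 front -0.151 0.12
rear -0.001 -0.1 front -0.151 -0.1
```

View pics/g25.png

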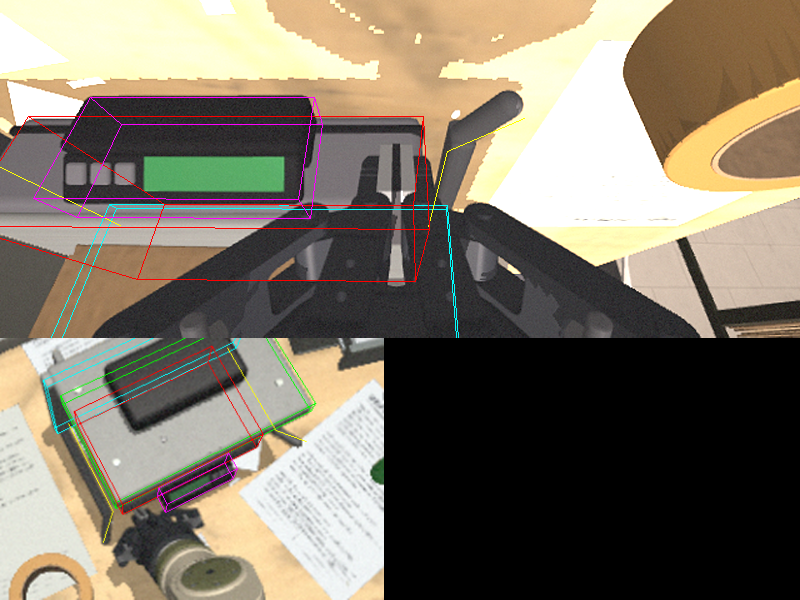

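```bash
python3 -m crank '[[0,-8,-1,0,0,0,0],[-1.6,0,1.3,0,0,0,0],[-1.6,0,1.3,0,0,0,0],[-1.6,0,1.3,0,0,0,0],[-1.6,0,1.3,0,0,0,0],[-1.6,0,1.3,0,0,0,0],[-1.6,0,1.3,0,0,0,0],[0,0,0,0,0,0,0]]'; python3 look.py 26
python3 -m crank '[[-0.8,0,0.6,0,0,0,0],[-0.8,0,0.6,0,0,0,0],[-0.8,0,0.6,0,0,0,0],[-0.8,0,0.6,0,0,0,0],[0,0,0,0,0,0,0],[0,0,0,0,0,0,0],[0,0,0,0,0,0,0],[0,0,0,0,0,0,0]]'; python3 look.py 27
```

```text
clock: 33.65
tcp_pos: [0.4963, 0.0753, 0.1795]
orientation: [0.303, -0.068, 0.95, 0.023]
wrist_force: [-0.0, -0.4, 0.6]
finger_gap: -0.0001
33.65 q [-0.036  0.211 -0.899 -0.149  0.105 -0.145] tip [-0.163  0.096  0.038] F [-0.037 -0.403  0.598]
clock: 34.75
tcp_pos: [0.4995, 0.0758, 0.1791]
orientation: [0.302, -0.068, 0.951, 0.023]
wrist_force: [-5.8, -1.2, 4.0]
finger_gap: -0.0004
34.75 q [-0.035  0.217 -0.891 -0.146  0.104 -0.144] tip [-0.16   0.096  0.038] F [-5.794 -1.2    3.964]
```

```bash
python3 -m crank '[[-0.8,0,0.6,0,0,0,0],[-0.8,0,0.6,0,0,0,0],[-0.8,0,0.6,0,0,0,0],[-0.4,0,0.3,0,0,0,0],[0,0,0,0,0,0,0],[0,0,0,0,0,0,0],[0,0,0,0,0,0,0],[0,0,0,0,0,0,0]]'; python3 look.py 28
```

```text
clock: 35.85
tcp_pos: [0.5005, 0.0762, 0.178]
orientation: [0.3, -0.067, 0.951, 0.022]
wrist_force: [-20.0, -3.2, 15.0]
finger_gap: 0.0
35.85 q [-0.033  0.221 -0.887 -0.141  0.102 -0.143] tip [-0.16   0.096  0.036] F [-20.034  -3.217  15.042]
```

```bash
python3 -m crank '[[15,0,-10,0,0,0,0],[25,0,-15,0,0,0,0],[25,0,-18,0,0,0,0],[0,0,-40,0,0,0,0],[0,0,-50,0,0,0,0],[-10,-40,-30,0,3,0,0],[-10,-50,-20,0,5,0,0],[-10,-50,0,0,5,0,0]]'
python3 look.py 29
python3 - <<'E'
from ov import *
q=np.load("q.npy")
p=tf(q,[-.076,.008,0])[0];p=[p[0],p[1],q[2]]
S=read_camera("scene");cv2.imwrite("pics/scene29.png",S);T=cv2.imread("pics/top29.png")
im=cv2.convertScaleAbs(S[100:270,230:430],alpha=1.6,beta=20);cv2.imwrite("pics/s29z.png",cv2.resize(im,None,fx=3.5,fy=3.5,interpolation=cv2.INTER_CUBIC))
overlay(S,calibration("scene"),q,p,(220,100,230,170),3.4,"pics/ovs29.png")
overlay(T,calibration("top"),q,p,(240,85,220,200),3,"pics/ovt29.png")
E
```

```text
clock: 36.95
tcp_pos: [0.4018, -0.0823, 0.3152]
orientation: [0.191, -0.07, 0.979, 0.013]
wrist_force: [1.1, -0.3, 0.4]
finger_gap: 0.0003
36.95 q [-0.466 -0.113 -0.705  0.658  0.216 -0.575] tip [-0.315 -0.047  0.155] F [ 1.082 -0.317  0.443]
```

View pics/s29z.png

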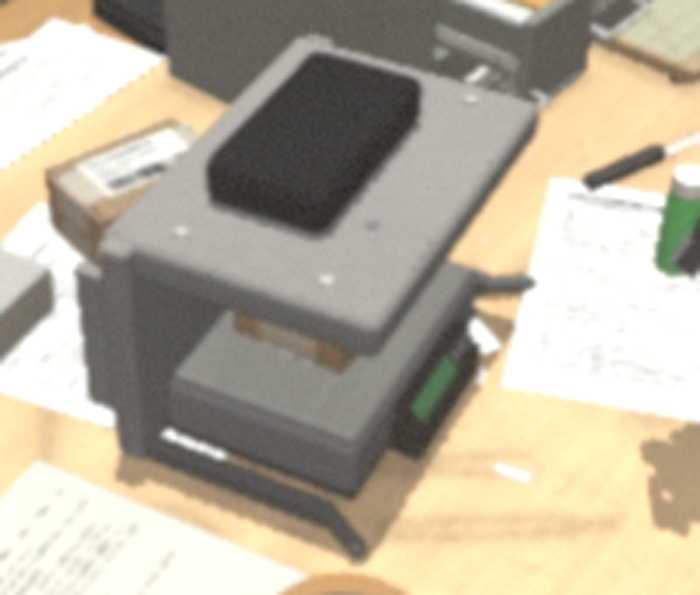

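View pics/ovs29.png

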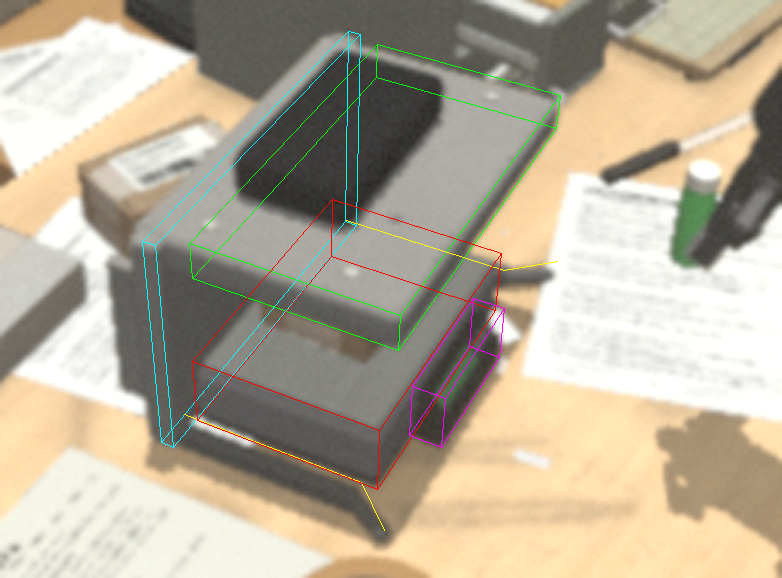

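View pics/ovt29.png

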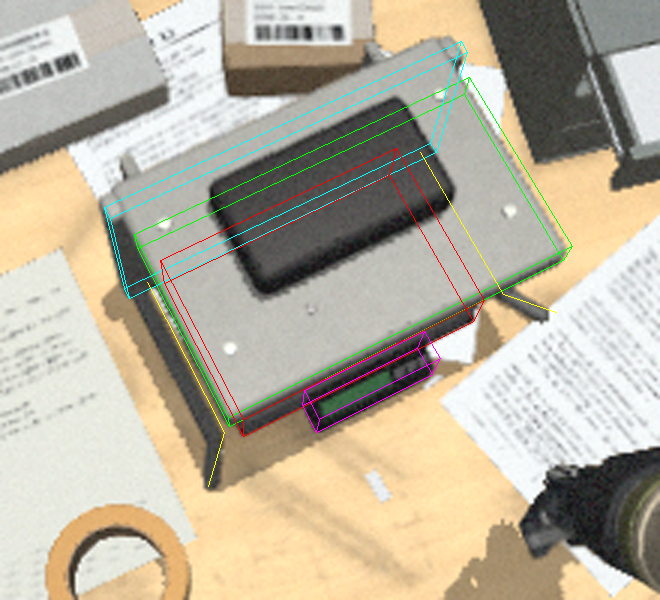

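View pics/wrist29.png

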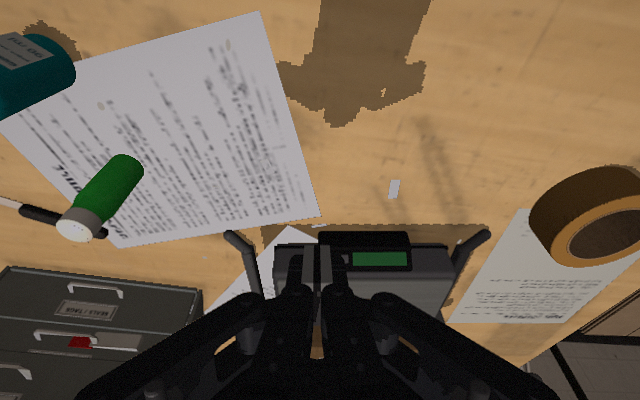

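```bash
python3 - <<'E'
from h import *
q=np.load("q.npy");c=calibration("scene")
def st(w):
    d=w-q[:2];cs,sn=np.cos(q[2]),np.sin(q[2]);return np.array([cs*d[0]+sn*d[1],-sn*d[0]+cs*d[1]])
for uv in((350,370),(238,335)):
    print(st(ray(c,np.array([230+uv[0]/3.5,100+uv[1]/3.5]),.06)))
# change of bottle and tape between first and last top picture
a=cv2.imread("pics/top1.png");a0=cv2.imread("pics/top0.png");b=cv2.imread("pics/top29.png")
for nm,(x,y,w,h) in {"tape":(252,250,54,54),"bottle":(460,192,26,26)}.items():
    r=cv2.matchTemplate(b[y-12:y+h+12,x-12:x+w+12],a0[y:y+h,x:x+w],cv2.TM_CCOEFF_NORMED);_,m,_,l=cv2.minMaxLoc(r);print(nm,l[0]-12,l[1]-12,m)
E
```

```text
[-0.11781419  0.05578653]
[-0.03004531  0.06005482]
tape 0 0 0.9960077404975891
bottle 0 0 0.9980727434158325
```

```bash
python3 -c "
from workcell import *
print(get_state()['wrist_force']);print(hand_in())"
```

```text
[ 0.17343084 -0.1849647  -0.25980424]
the job is handed in; nothing more can be done
None
```

I walked the scale back into its bay by pushing its left and right front corners in turn, with the fingers shut and the tool leaning back up to about 36°. The job was handed in at about 37 s. No verdict is reported, so the result rests on my own checks.

**Seating:**
- I pressed both front corners until the force rose sharply, from about 6 N while sliding to 20–25 N with no more movement. The left corner was pressed again after the right.
- Both corners stopped with the fingertips at the same distance from the stop. In my fitted frame of the stand that puts the rear face about 1 mm from it, with the scale about 1 cm left of the bay's middle.
- The gap at the rear could not be seen closely enough to measure it to the millimetre in any picture, so the seating rests mainly on the force.

**Swing:** The largest swing I estimated was about 8–9° out of line.

**Force:** The highest wrist force seen in the readings, taken at the end of each move, was about 31 N.

**Display:** I kept the fingers clear of it throughout.

**Other items:**
- The parcel stands on the scale, roughly 2 cm off its centre.
- Comparing the first and last top views, the tape roll and bottle show no movement.
- The arm was clear of everything at hand-in, with wrist force near 0 N.

**Disagreement:** My fit of the stand was a few millimetres (a few pixels) off in some views, mainly at the curb tips. That is why I relied on the force for seating.

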